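# Rebuild the keyed bur stand and bring the lamp over it

## Task

Put the white bur stand back together: the middle tier on the base and the tool cup on top of the middle tier, each turned so that its lugs drop fully home in the notches below; set them down, do not drop them. Then swing the bench lamp round until its shade hangs over the middle of the stand, as near as its arm allows, and leave it there. Leave the other things on the bench where they are.

Things in the scene. Friction and masses are not known exactly. Their poses are not given: they have to be found in the camera images.
- stand_base: Base of the bur stand, fixed: white round drum 180 mm in diameter, its top 36 mm above the bench, burs standing round its edge (78 mm from the axis, up to 72 mm above the bench), an oblong hub on its centre. Origin on the axis at bench level; z up, x along the hub's long side.
- base_hub (a point): Centre of the top of the base's hub, 50 mm above the bench. The hub is oblong, 56 mm (x) by 40 mm (y), its rim 6 mm thick; in the middle of each of its four sides the rim has a notch 16 mm wide, 11 mm deep, open at the top.
- middle_tier: Middle tier, loose, about 0.16 kg: white disc 110 mm in diameter, 24 mm thick, a few burs near its edge on the +x and -x sides (to 70 mm above the origin), an oblong hub on top, lugs below on which it stands. Origin on the axis at the lugs' lower ends; z up, x along the hub's long side. Underside of disc at 9 mm, top of disc 33 mm, top of hub 65 mm.
- tier_hub (a point): Centre of the top of the middle tier's hub: the same shape and notches as the base's hub, 56 mm (x) by 40 mm (y), standing 32 mm above the disc. To lift the tier, grip this hub across its 40 mm flats (y), below the notches.
- tier_lugs (a point): Centre of the lower ends of the tier's four lugs (the tier's origin): each 12 mm wide, 5 mm thick, 9 mm long, lower end half-round, 25 mm from the axis on +x and -x, 17 mm on +y and -y. They fit the hub below only with the x axes parallel, either way round, 2 mm play each side. Seated: disc rests on the hub's rim, this point 41 mm above the bench.
- tool_cup: Tool cup that tops the stand, loose, empty, about 0.09 kg: white open rectangular cup 66 mm (x) by 44 mm (y), 52 mm high, walls 4 mm, lugs below on which it stands. Origin on the axis at the lugs' lower ends; z up. Underside of the cup at 9 mm, rim at 61 mm. Grip it across its outer 44 mm (y).
- cup_lugs (a point): Centre of the lower ends of the cup's four lugs (the cup's origin). Lugs as on the middle tier, same sizes and places; they fit the middle tier's hub with the x axes parallel, either way round. Seated: the cup rests on the hub's rim, this point 56 mm above the tier's origin and 97 mm above the bench, the cup's rim 158 mm above the bench.
- lamp: The lamp's clamp and post at the far edge of the bench, fixed. Origin at bench level on the vertical axis of the post, about which the lamp's arm turns. The post is 17 mm thick; the arm's collar at its top ends 254 mm above the bench.
- lamp_arm (a joint): Angle of the lamp's horizontal arm about the post, rad: 0 when it points straight at -x, positive when turned counterclockwise seen from above (shade towards -y). Range -1.1 to 1.1. The joint is stiff (some 2 to 3 N at the knob) and stays where it is left.
- lamp_shade (a point): Centre of the lower rim of the lamp's dark metal shade: a cone 120 mm in diameter at the rim, 280 mm from the post's axis, its rim 195 mm and its top 250 mm above the bench. Its arm only swings, so its path may miss the axis of the stand by up to some 20 mm.
- lamp_knob (a point): Middle of the black knob that stands upright on the shade, straight above lamp_shade: a cylinder 20 mm in diameter, from 256 to 290 mm above the bench; the point is 273 mm above the bench. The arm, a 15 mm tube, joins the shade lower down, at 236 mm.
- jar: Bystander: glass jar with a metal lid, 72 mm in diameter, 110 mm high. Origin under its centre.
- oil_bottle: Bystander: small black bottle, 38 mm in diameter, 115 mm high. Origin under its centre.
- bench_block: Bystander: square steel block 65 by 65 by 20 mm. Origin under its centre.
- ring_box: Bystander: open white paper box 60 by 75 by 20 mm with rings in it. Origin under its centre.
- graver: Bystander: graver with a wooden mushroom handle, lying, about 110 mm long, 28 mm thick. Origin near its middle.
- hammer: Bystander: hammer lying on the bench. Origin under its middle; its handle points to its own -x.
- tin: Bystander: round aluminium tin, 62 mm in diameter, 27 mm high. Origin under its centre.
Things that resemble listed ones, but are neither listed nor needed, are in the scene too. What is shaped like the middle_tier but purple or red is not meant.

How it is judged:
On the way, in this order (a step that is already met when the one before it is completed fails the run):
1. the middle tier and the tool cup are both home on the base, one on the other (z of middle_tier in the frame of stand_base between 0.037 and 0.0435 m and horizontal distance between middle_tier and stand_base below 0.006 m and angle between the x axis of middle_tier and the x axis of stand_base, either way round below 0.15 rad and angle between each of middle_tier, tool_cup's own z axis and vertical below 0.06 rad and z of tool_cup in the frame of middle_tier between 0.052 and 0.0585 m and horizontal distance between tool_cup and middle_tier below 0.006 m and angle between the x axis of tool_cup and the x axis of middle_tier, either way round below 0.15 rad), for 0.2 s.
2. the lamp's shade is over the stand (horizontal distance between lamp_shade and stand_base below 0.05 m), for 0.2 s.
At the end, for the whole second after the job is handed in: Middle tier home on the base, tool cup home on the middle tier: each within 2.5 mm of seated height, 6 mm of the axis below, 0.15 rad in turn (either way round), 0.06 rad of upright, at rest; lamp still, its shade's centre within 50 mm horizontally of the base's axis (all of step 1 and horizontal distance between lamp_shade and stand_base below 0.05 m and linear speed of each of middle_tier, tool_cup below 0.02 m/s and angular speed of each of middle_tier, tool_cup below 0.2 rad/s and velocity of joint lamp_arm between -0.05 and 0.05 rad/s); the robot touches nothing.
It fails at once if the middle tier is dropped or knocked: it moves faster than 0.6 m/s with no finger on it (linear speed of middle_tier above 0.6 m/s and contact force between the fingers and middle_tier below 0.05 N).
It fails at once if the tool cup is dropped or knocked: it moves faster than 0.6 m/s with no finger on it (linear speed of tool_cup above 0.6 m/s and contact force between the fingers and tool_cup below 0.05 N).
It fails at once if a bystander is moved by more than 30 mm (distance of any of jar, oil_bottle, bench_block, ring_box, graver, hammer, tin from where it was at the start of the episode above 0.03 m).
It also fails if it takes over 72 s, if anything falls off the work surface, if the arm or the gripper's body presses on something with over 40 N, if the wrist force passes 120 N, or if a joint passes its speed limit or range.

## Robot

A 7-joint arm with a two-finger parallel gripper is mounted at the origin on the work surface. World frame = base frame: x ahead of the robot, y to its left, z up, the work surface at z = 0. Lengths are in m, angles in rad, forces in N, time in s.
With the tool pointing down it reaches from about 0.425 to 0.925 m from the base axis. Payload 6.8 kg.
Tool frame: the origin (TCP) lies midway between the tips of the shut fingers; the grasp point (between the pads) lies 19 mm behind it (robot.grip_depth is the distance from the TCP to the grasp point, in m); z points along the fingers, x is the direction in which the jaws open and shut, and the axes are right-handed (so a half turn about z gives the same grasp; the last joint's range is limited). The gripper opens to 85 mm and grips with 20 to 120 N. Pads are 22 mm wide; open, the fingers measure 114 mm over their backs; the gripper's body (76 mm by 85 mm) begins 54 mm behind the grasp point. The pads swing forward as they close: fully open they stand 13 mm farther back than shut.
Start: joints at [0.995, 0.477, 0.022, 1.555, -0.011, 1.109, -0.083], TCP at [0.304, -0.602, 0.231] pointing down, gripper open.
Joint ranges: [-2.96, 2.96], [-0.34, 2.1], [-1.41, 1.46], [0.24, 2.44], [-1.37, 4.51], [0.17, 1.92], [-2.96, 2.96]. Speed limits (rad/s): [2.39, 2.39, 3.14, 3.14, 3.14, 3.14, 3.14].

## Interface

Orientations are given as a unit quaternion [x, y, z, w].
In Python, from plant import state, viewer, robot, cut_out gives the robot as it stands.
- The arm moves only by the tool play_rows, never from a script. Its arguments are lists of equal length, an entry for each row: "dr": the turn, a rotation vector about the tool's x, y, z in degrees, a list of three; "xyz": the shift along the tool's x, y, z in mm, a list of three; "jaw": the closure, from 0 (fully open) to 1 (shut). In form: {"dr": [[ax, ay, az], ...], "xyz": [[x, y, z], ...], "jaw": [jaw, ...]}. A call has 1 to 12 rows; each row shifts and turns the commanded pose from where the row before left it, along the tool's axes as they then stand; what a row does not reach is not made up. A row lasts 1/12 s, in which the tool goes at most 41.7 mm and 7.16 degrees, less where a joint would pass 70% of its speed; a pose out of reach is approached as far as the arm can. A call with a gripper value outside its range is refused whole. The fingers move at their own pace and stop on an object; the grip force is fixed at half the most. Time passes only in rows, so rows that do not move let the fingers close. It gives the time, the measured TCP pose, the force and the opening at its end, in the units of the state.
- state(): the state, without advancing time (a new reading comes with each control period).
- viewer.snapshot(name): name is "side" or "top" or "wrist"; returns (picture, depth): 480x640x3 uint8, red, green, blue; 480x640 float32, m along the optical axis (not along the pixel's ray), 0 where there is no reading.
- viewer.camera_params(name): a dict with "camera_matrix" (3x3 intrinsics, pixels), "R" (3x3) and "t" (3): a world point X has camera coordinates R X + t. Camera axes: x right, y down, z forward; pixel columns grow to the right and rows downward; lengths in m; the calibration is good to about 2 mm. The wrist camera is an equidistant fisheye: a pixel r from the principal point sees the ray r / f radians off the axis. A picture is of the moment at which its call begins: read the wrist's pose just before it. camera_params takes no time and is no camera call; for the wrist camera it gives the pose at the moment of the call.
- robot.job_done(): hands the job in, once; it reports no verdict.
Trained networks look in the newest picture that a camera, given by its name, has taken for a name from the list of things; names that differ only in an ending like _2 or _b are one class to them, and where a whole thing is asked for, a point or a joint stands for the part that bears it (a point fixed in the world has none). Each returns a list of dicts, best first, with "p" (0 to 1); they miss things now and then, are a little off and sometimes report something else, mostly with a low value. They report only what shows in the picture. A call takes as long as a camera call. They do not tell look-alikes from the thing itself.
- cut_out(label, camera): "pixels" (480x640 bool, what is visible of it) and "bbox" ([centre column, centre row, width, height] in pixels, round what is visible of it).
The state is a dict: "time": time; "joints": joint angles; "qd": joint speeds; "joint_torque": joint torques, N m; "tcp_pos": TCP position; "orientation": TCP orientation; "wrist_force": force on the tool from outside, world axes, zero at the start; "moment": the same for the moment, N m; "gripper_width": finger opening in m.
Only numpy, scipy, OpenCV 4.12 (cv2) and the standard library are available. Lean on these libraries where they do the work, as an engineer would, in place of code of your own. Each camera call takes 0.05 s, during which the arm holds its last target.

## Working session

There is one attempt and no reset: what is moved stays moved. The work goes in short steps, Python scripts to look and compute and a tool call to move; the robot and the scene stay as the last step left them, time stands still between calls to the robot, and variables do not carry over. Pictures are saved under pics/ and viewed, and the job is handed in when it is done.

Besides the shell and the picture viewer there is one more tool, called after "Emit:" in YAML: its name, and indented under it one key for each argument. play_rows: Moves the arm, as the interface text tells. Its arguments: {"type":"object","properties":{"dr":{"type":"array"},"xyz":{"type":"array"},"jaw":{"type":"array"}},"required":["dr","xyz","jaw"]}

```bash
ls; mkdir -p pics
python3 - <<'E'
from plant import state, viewer, robot, cut_out
import cv2,numpy as np
for n in ["top","side"]:
    im,d=viewer.snapshot(n); cv2.imwrite(f"pics/{n}0.png",im[:,:,::-1]); np.save(f"{n}0.npy",d); np.save(f"{n}0im.npy",im)
    p=viewer.camera_params(n); print(n,{k:np.round(v,3).tolist() for k,v in p.items()})
print(state())
E
```

```text
pics
top {'camera_matrix': [[454.242, 0.0, 317.597], [0.0, 454.242, 236.625], [0.0, 0.0, 1.0]], 'R': [[0.025, -1.0, -0.007], [-0.995, -0.024, -0.098], [0.098, 0.009, -0.995]], 't': [-0.008, 0.54, 1.184]}
side {'camera_matrix': [[481.959, 0.0, 313.391], [0.0, 481.959, 233.785], [0.0, 0.0, 1.0]], 'R': [[-0.812, -0.583, 0.012], [-0.409, 0.555, -0.724], [0.416, -0.593, -0.69]], 't': [0.442, 0.369, 0.985]}
{'time': 0.1, 'joints': array([ 0.99487495,  0.4777456 ,  0.02234982,  1.55634547, -0.01151296,
        1.10928481, -0.08311765]), 'qd': array([-0.00118226, -0.00228867, -0.00129789, -0.00262351,  0.00017271,
       -0.00115059, -0.00190895]), 'joint_torque': array([ 4.14410722e-03, -5.97765183e+01,  1.61367182e+00, -2.81955582e+01,
        1.28815646e-02,  5.08469384e-03, -9.85624638e-06]), 'tcp_pos': array([ 0.30413817, -0.60200683,  0.23040718]), 'orientation': array([ 8.51743266e-01, -5.23958705e-01, -7.32766356e-04, -3.84533912e-04]), 'wrist_force': array([-0.63823602,  0.13422064,  0.15287408]), 'moment': array([-0.0022962 ,  0.04155396,  0.03862938]), 'gripper_width': 0.08520631859186979}
```

View pics/top0.png

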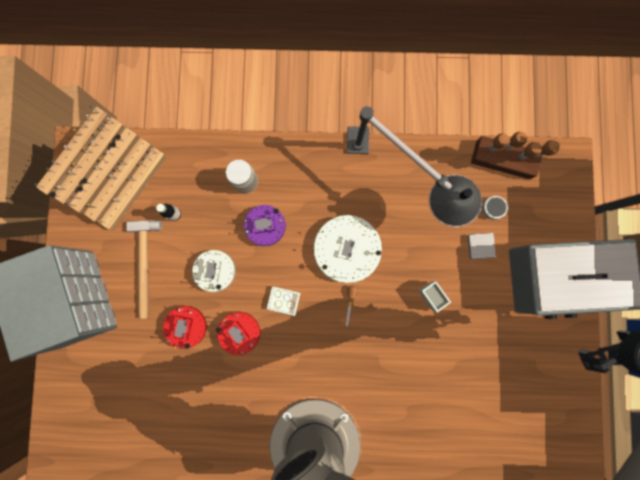

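View pics/side0.png

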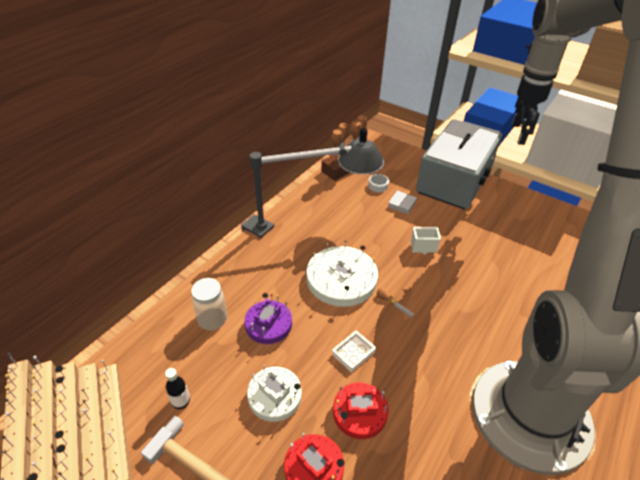

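```bash
cat > h.py <<'E'
import cv2,numpy as np
from plant import state, viewer, robot, cut_out
from scipy.spatial.transform import Rotation as Rn
def cloud(d,p):
    K=p['camera_matrix'];v,u=np.mgrid[0:480,0:640]
    X=np.stack([(u-K[0,2])/K[0,0]*d,(v-K[1,2])/K[1,1]*d,d],-1)
    W=(X-p['t'])@p['R']  # R^T (X-t)
    W[d<=0]=np.nan
    return W
E
python3 - <<'E'
from h import *
for n in ["top","side"]:
    d=np.load(n+"0.npy"); im=np.load(n+"0im.npy"); W=cloud(d,viewer.camera_params(n))
    for l in ["stand_base","middle_tier","tool_cup","lamp_shade","lamp"]:
        for r in cut_out(l,n):
            m=r['pixels']&~np.isnan(W[...,0]); P=W[m]
            if r['p']<.2: continue
            print(n,l,round(r['p'],2),np.round(r['bbox']).tolist(),np.round(np.median(P,0),3),np.round(P.min(0),3),np.round(P.max(0),3), im[m].mean(0).round())
d=np.load("top0.npy"); im=np.load("top0im.npy")
c=[cv2.resize(im[y-45:y+45,x-45:x+45],(400,400),interpolation=cv2.INTER_CUBIC) for x,y in [(213,270),(348,249)]]
cv2.imwrite("pics/c0.png",np.hstack(c)[:,:,::-1])
im=np.load("side0im.npy")
c=[cv2.resize(im[y-45:y+45,x-45:x+45],(400,400),interpolation=cv2.INTER_CUBIC) for x,y in [(274,393),(425,240)]]
cv2.imwrite("pics/c1.png",np.hstack(c)[:,:,::-1])
E
```

```text
top stand_base 0.68 [346.0, 248.0, 69.0, 65.0] [ 0.509 -0.074  0.036] [ 0.424 -0.159 -0.004] [0.599 0.014 0.071] [228. 229. 211.]
top stand_base 0.44 [215.0, 271.0, 44.0, 42.0] [0.443 0.275 0.034] [ 0.391  0.225 -0.003] [0.497 0.343 0.071] [210. 207. 188.]
top middle_tier 0.87 [186.0, 328.0, 47.0, 40.0] [0.296 0.342 0.035] [ 0.24   0.293 -0.004] [0.348 0.402 0.07 ] [195.  60.  56.]
top middle_tier 0.68 [215.0, 272.0, 48.0, 41.0] [0.443 0.274 0.034] [ 0.389  0.225 -0.003] [0.497 0.334 0.071] [210. 207. 188.]
top middle_tier 0.61 [236.0, 332.0, 44.0, 44.0] [0.284 0.203 0.034] [ 0.23   0.153 -0.004] [0.336 0.266 0.072] [186.  59.  56.]
top middle_tier 0.6 [264.0, 223.0, 41.0, 44.0] [0.566 0.146 0.034] [ 0.513  0.093 -0.004] [0.628 0.203 0.071] [136.  79. 145.]
top tool_cup 0.92 [434.0, 297.0, 32.0, 31.0] [ 0.39  -0.305  0.028] [ 0.354 -0.334  0.001] [ 0.429 -0.265  0.065] [155. 151. 133.]
top lamp_shade 0.84 [423.0, 167.0, 122.0, 122.0] [ 0.626 -0.282  0.239] [ 0.555 -0.444 -0.764] [ 1.178 -0.085  0.293] [102.  93.  85.]
top lamp 0.87 [413.0, 168.0, 139.0, 121.0] [ 0.64  -0.27   0.234] 
[... 766 characters left out ...]
] [0.389 0.224 0.   ] [0.505 0.334 0.07 ] [214. 211. 197.]
side tool_cup 0.74 [427.0, 241.0, 27.0, 25.0] [ 0.39  -0.296  0.042] [ 0.352 -0.359 -0.002] [ 0.447 -0.263  0.066] [164. 159. 139.]
side tool_cup 0.32 [209.0, 304.0, 36.0, 48.0] [0.675 0.22  0.083] [ 0.655  0.131 -0.003] [0.808 0.245 0.116] [186. 171. 153.]
side lamp_shade 0.95 [318.0, 151.0, 137.0, 44.0] [ 0.62  -0.271  0.237] [ 0.554 -1.299 -0.643] [ 1.493 -0.083  0.294] [98. 94. 88.]
side lamp 0.7 [313.0, 184.0, 142.0, 109.0] [ 0.68  -0.253  0.221] [ 0.554 -1.587 -0.755] [ 1.493 -0.067  0.294] [94. 87. 81.]
side lamp 0.37 [317.0, 149.0, 133.0, 46.0] [ 0.621 -0.27   0.237] [ 0.554 -1.617 -0.763] [ 1.492 -0.083  0.294] [99. 94. 88.]
```

Run:
```python
from h import *
for n in ["top","side"]:
    d=np.load(n+"0.npy"); W=cloud(d,viewer.camera_params(n))
    for nm,c,rad,lo,hi in [("base_hub",(0.53,-0.035),.06,.045,.055),("tier_hub",(.5,.25),.045,.058,.068),("tier_disc",(.5,.25),.07,.028,.036),("cup_rim",(.43,-.24),.06,.055,.066),("base_disc",(0.53,-0.035),.11,.033,.039)]:
        m=(np.hypot(W[...,0]-c[0],W[...,1]-c[1])<rad)&(W[...,2]>lo)&(W[...,2]<hi)
        if m.sum()<5: print(n,nm,m.sum());continue
        P=W[m]; r=cv2.minAreaRect((P[:,:2]*1000).astype(np.float32)); print(n,nm,m.sum(),np.round(P.mean(0),4),np.round(r[0],1),np.round(r[1],1),round(r[2],1))
```

```text
top base_hub 64 [ 0.5159 -0.0671  0.0496] [510.  -72.3] [37.1 55.6] 76.0
top tier_hub 18 [0.4684 0.2654 0.0633] [479.4 267.2] [45.1 22.4] 43.1
top tier_disc 398 [0.4681 0.2612 0.0325] [474.8 239.2] [ 84.6 137.5] 24.6
top cup_rim 47 [ 0.4091 -0.2803  0.0595] [ 411.3 -280.6] [20.9 48. ] 65.7
top base_disc 2275 [ 0.5144 -0.0646  0.036 ] [515.2 -63.3] [154.5 176.5] 64.8
side base_hub 85 [ 0.5157 -0.061   0.0494] [522.2 -42.3] [89.1 94.9] 32.7
side tier_hub 42 [0.47   0.2669 0.0632] [479.9 267.7] [44.7 21.6] 40.6
side tier_disc 442 [0.4708 0.2675 0.0335] [477.1 238.3] [ 86.5 139.9] 27.2
side cup_rim 46 [ 0.4066 -0.2781  0.06  ] [ 410.1 -280. ] [21.4 50.5] 64.7
side base_disc 1961 [ 0.5114 -0.0598  0.0366] [514.6 -63. ] [154.  178.5] 64.6
```

```bash
cat > rect.py <<'E'
from h import *
def rect(W,c,rad,lo,hi):
    m=(np.hypot(W[...,0]-c[0],W[...,1]-c[1])<rad)&(W[...,2]>lo)&(W[...,2]<hi)
    P=W[m]
    if len(P)<5: return len(P)
    (cx,cy),(a,b),t=cv2.minAreaRect((P[:,:2]*1000).astype(np.float32))
    ang=t if a>b else t+90   # long-axis direction in xy, deg
    return len(P),np.round(P.mean(0)*1000,1).tolist(),(round(cx,1),round(cy,1)),(round(a,1),round(b,1)),round((ang+90)%180-90,1)
E
python3 - <<'E'
from rect import *
for n in ["top","side"]:
    W=cloud(np.load(n+"0.npy"),viewer.camera_params(n))
    for nm,*a in [("base_hub",(0.51,-0.072),.045,.045,.055),("base_disc",(0.51,-0.072),.11,.0335,.0385),("tier_hub",(.443,.278),.043,.058,.068),("tier_disc",(.443,.278),.07,.030,.036),("cup_rim",(.39,-.30),.06,.055,.066)]:
        print(n,nm,rect(W,*a))
E
```

```text
top base_hub (97, [509.0, -73.8, 49.7], (509.7, -73.7), (39.8, 55.6), -14.0)
top base_disc (2315, [509.7, -72.9, 36.0], (509.8, -73.7), (177.2, 174.4), 1.4)
top tier_hub (109, [439.9, 278.5, 63.2], (438.3, 275.9), (48.1, 63.0), -6.1)
top tier_disc (758, [444.7, 277.3, 32.9], (442.9, 279.5), (106.3, 109.1), -79.3)
top cup_rim (152, [391.2, -301.4, 59.8], (391.1, -301.3), (66.3, 44.6), 36.3)
side base_hub (121, [509.1, -73.0, 49.5], (510.1, -74.8), (43.9, 57.2), -14.0)
side base_disc (2031, [507.3, -69.0, 36.5], (509.4, -72.5), (176.6, 177.2), -70.3)
side tier_hub (214, [440.8, 279.8, 63.8], (439.7, 275.5), (53.1, 66.1), -9.7)
side tier_disc (1208, [440.2, 286.6, 33.6], (443.3, 279.4), (106.9, 109.4), -44.5)
side cup_rim (165, [391.7, -301.4, 60.1], (392.0, -302.0), (66.4, 51.0), 36.3)
```

View pics/c0.png

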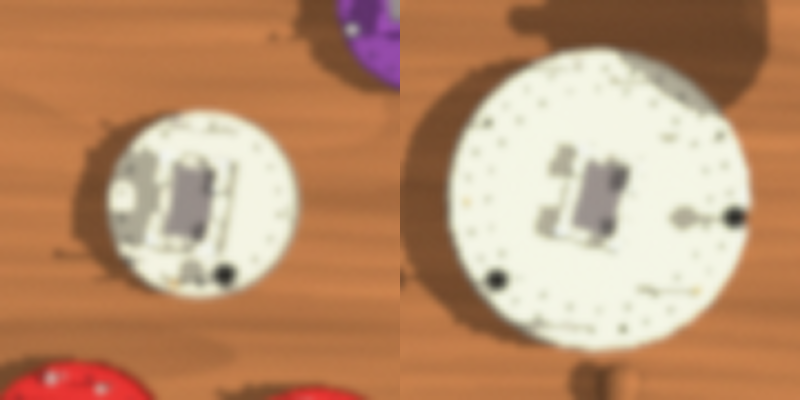

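View pics/c1.png

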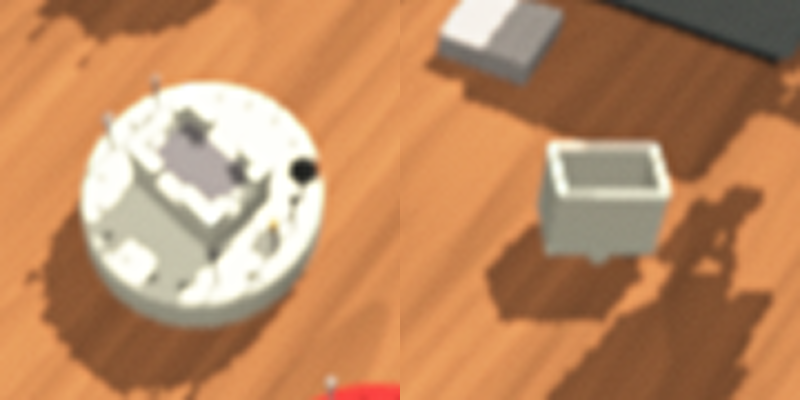

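The white tier at top (213,270) is the only white one. The two red tiers, at (185,328) and (238,333), and the purple one at (264,224) are look-alikes. The crop confirms a white disc with an oblong hub. The base is at (348,249) and the cup at (435,297).

```bash
cat > plan.py <<'E'
from h import *
def yaw_of(q):
    X=Rn.from_quat(q).as_matrix()[:,0]; return np.degrees(np.arctan2(X[1],X[0]))
def rows(p,q,tp,tyaw,n,jaw):
    """rows from pose p,q (m) to tp with vertical tool and tool x at tyaw deg"""
    p=np.array(p,float);tp=np.array(tp,float);R0=Rn.from_quat(q)
    a=np.radians(tyaw);R1=Rn.from_matrix(np.array([[np.cos(a),np.sin(a),0],[np.sin(a),-np.cos(a),0],[0,0,-1]]).astype(float))
    D=(R0.inv()*R1).as_rotvec(); R=R0; dr=[];xyz=[]
    for i in range(n):
        left=n-i
        s=np.round(R.inv().apply((tp-p)/left*1000),1)
        t=np.round(np.degrees((R.inv()*R1).as_rotvec()/left),1)
        xyz.append(s.tolist());dr.append(t.tolist()); p=p+R.apply(s/1000);R=R*Rn.from_rotvec(np.radians(t))
    assert all(np.linalg.norm(s)<41 for s in xyz) and all(np.linalg.norm(t)<7.1 for t in dr),(xyz,dr)
    print('{"dr":',dr,', "xyz":',xyz,', "jaw":',[jaw]*n,'}'); return p,R.as_quat()
E
python3 - <<'E'
from plan import *
from rect import rect
for n in ["top","side"]:
    W=cloud(np.load(n+"0.npy"),viewer.camera_params(n))
    print(rect(W,(.443,.2795),.034,.060,.068), rect(W,(.443,.2795),.034,.050,.068))
    # lamp post top, knob
    m=(W[...,2]>.275)&(W[...,2]<.295)&(np.hypot(W[...,0]-.61,W[...,1]+.3)<.12); print('knob',W[m].mean(0).round(4),W[m].min(0).round(3),W[m].max(0).round(3))
    m=(W[...,2]>.243)&(W[...,2]<.262)&(np.hypot(W[...,0]-.8,W[...,1]+.1)<.08); print('collar',m.sum(),W[m].mean(0).round(4),W[m].min(0).round(3),W[m].max(0).round(3))
s=state();print(yaw_of(s['orientation']))
p,q=rows(s['tcp_pos'],s['orientation'],(.47,-.12,.24),-63+76,12,0)
p,q=rows(p,q,(.443,.2795,.22),80,12,0)
E
```

```text
(93, [442.1, 279.2, 63.9], (443.0, 279.4), (40.4, 54.4), -5.9) (336, [442.9, 279.2, 57.0], (443.3, 279.2), (40.7, 55.3), -6.5)
knob [ 0.614  -0.3087  0.2877] [ 0.605 -0.32   0.276] [ 0.624 -0.3    0.293]
collar 195 [ 0.79   -0.1069  0.2508] [ 0.749 -0.158  0.243] [ 0.813 -0.085  0.258]
(176, [442.1, 280.1, 64.7], (443.1, 279.2), (40.5, 56.6), -8.0) (586, [442.5, 279.8, 58.0], (443.2, 279.1), (41.3, 56.9), -7.3)
knob [ 0.613  -0.3074  0.2858] [ 0.605 -0.322  0.277] [ 0.624 -0.299  0.294]
collar 157 [ 0.7854 -0.1096  0.2496] [ 0.743 -0.157  0.243] [ 0.814 -0.083  0.258]
-63.199318378874835Traceback (most recent call last):
  File "<stdin>", line 10, in <module>
  File "plan.py", line 14, in rows
    assert all(np.linalg.norm(s)<41 for s in xyz) and all(np.linalg.norm(t)<7.1 for t in dr),(xyz,dr)
           ^^^^^^^^^^^^^^^^^^^^^^^^^^^^^^^^^^^^^^^^^^^^^^^^^^^^^^^^^^^^^^^^^^^^^^^^^^^^^^^^^
AssertionError: ([[-29.7, -30.4, -0.7], [-26.1, -33.5, -0.7], [-22.2, -36.2, -0.7], [-18.1, -38.5, -0.7], [-13.7, -40.2, -0.7], [-9.3, -41.5, -0.7], [-4.6, -42.3, -0.7], [0.1, -42.5, -0.8], [4.9, -42.2, -0.7], [9.4, -41.5, -0.8], [14.0, -40.2, -0.7], [18.4, -38.3, -0.8]], [[0.0, -0.0, -6.3], [0.0, -0.0, -6.4], [0.0, -0.0, -6.3], [0.0, -0.0, -6.4], [0.0, -0.0, -6.3], [0.0, -0.0, -6.4], [0.0, -0.0, -6.3], [0.0, -0.0, -6.4], [0.0, -0.0, -6.3], [0.0, -0.0, -6.4], [0.0, -0.0, -6.3], [0.0, -0.0, -6.4]])
```

Run:
```python
from plan import *
s=state()
p,q=rows(s['tcp_pos'],s['orientation'],(.46,-.17,.24),10,12,0)
p,q=rows(p,q,(.443,.2795,.22),83,12,0)
```

```text
{"dr": [[0.0, -0.0, -6.1], [0.0, -0.0, -6.1], [0.0, -0.0, -6.1], [0.0, -0.0, -6.1], [0.0, -0.0, -6.1], [0.0, -0.0, -6.1], [0.0, -0.0, -6.1], [0.0, -0.0, -6.1], [0.0, -0.0, -6.1], [0.0, -0.0, -6.1], [0.0, -0.0, -6.1], [0.0, -0.0, -6.1]] , "xyz": [[-26.3, -27.8, -0.7], [-23.2, -30.5, -0.7], [-19.9, -32.8, -0.7], [-16.3, -34.7, -0.7], [-12.5, -36.2, -0.7], [-8.6, -37.3, -0.7], [-4.5, -38.0, -0.7], [-0.5, -38.3, -0.8], [3.6, -38.1, -0.7], [7.7, -37.5, -0.8], [11.6, -36.5, -0.7], [15.4, -35.1, -0.8]] , "jaw": [0, 0, 0, 0, 0, 0, 0, 0, 0, 0, 0, 0] }
{"dr": [[0.0, -0.0, -6.1], [0.0, -0.0, -6.1], [0.0, -0.0, -6.1], [0.0, -0.0, -6.1], [0.0, -0.0, -6.1], [0.0, -0.0, -6.1], [0.0, 0.0, -6.1], [0.0, 0.0, -6.1], [0.0, 0.0, -6.0], [0.0, 0.0, -6.1], [0.0, 0.0, -6.0], [0.0, 0.0, -6.1]] , "xyz": [[5.1, -37.1, 1.7], [9.0, -36.4, 1.7], [12.8, -35.2, 1.7], [16.5, -33.7, 1.7], [20.0, -31.7, 1.6], [23.3, -29.4, 1.7], [26.2, -26.8, 1.6], [29.0, -23.8, 1.7], [31.3, -20.6, 1.6], [33.3, -17.2, 1.7], [34.9, -13.6, 1.6], [36.2, -9.9, 1.7]] , "jaw": [0, 0, 0, 0, 0, 0, 0, 0, 0, 0, 0, 0] }
```

Emit:
play_rows:
  dr:
    - [0,0,-6.1]
    - [0,0,-6.1]
    - [0,0,-6.1]
    - [0,0,-6.1]
    - [0,0,-6.1]
    - [0,0,-6.1]
    - [0,0,-6.1]
    - [0,0,-6.1]
    - [0,0,-6.1]
    - [0,0,-6.1]
    - [0,0,-6.1]
    - [0,0,-6.1]
  xyz:
    - [-26,-28,-1]
    - [-23,-30.5,-1]
    - [-20,-33,-1]
    - [-16,-35,-1]
    - [-12.5,-36,-1]
    - [-8.6,-37,0]
    - [-4.5,-38,-1]
    - [-0.5,-38,-1]
    - [3.6,-38,-1]
    - [7.7,-37.5,0]
    - [11.6,-36.5,-1]
    - [15.4,-35,-1]
  jaw: [0,0,0,0,0,0,0,0,0,0,0,0]

```text
time: 1.6
tcp_pos: [0.4609, -0.1694, 0.2417]
orientation: [0.996, 0.09, 0.0, 0.0]
wrist_force: [0.3, 0.3, 0.1]
gripper_width: 0.0855
```

Emit:
play_rows:
  dr:
    - [0,0,-6.1]
    - [0,0,-6.1]
    - [0,0,-6.1]
    - [0,0,-6.1]
    - [0,0,-6.1]
    - [0,0,-6.1]
    - [0,0,-6.1]
    - [0,0,-6.1]
    - [0,0,-6.1]
    - [0,0,-6.1]
    - [0,0,-6.1]
    - [0,0,-6]
  xyz:
    - [5,-37,2]
    - [9,-36.5,2]
    - [13,-35,1]
    - [16.5,-33.5,2]
    - [20,-31.5,2]
    - [23.3,-29.4,2]
    - [26,-27,1]
    - [29,-24,2]
    - [31,-20.5,2]
    - [33,-17,1]
    - [35,-13.5,2]
    - [36,-10,2]
  jaw: [0,0,0,0,0,0,0,0,0,0,0,0]

```text
time: 2.6
tcp_pos: [0.4431, 0.2789, 0.2206]
orientation: [0.747, 0.665, 0.0, 0.0]
wrist_force: [1.3, -1.0, -0.0]
gripper_width: 0.0856
```

Emit:
play_rows:
  dr:
    - [0,0,0]
    - [0,0,0]
  xyz:
    - [0,0,0]
    - [0,0,0]
  jaw: [0.3,0.3]

```text
time: 2.77
tcp_pos: [0.4423, 0.2797, 0.2203]
orientation: [0.747, 0.665, 0.0, -0.001]
wrist_force: [0.3, -0.5, 0.6]
gripper_width: 0.0636
```

```bash
cat >> h.py <<'E'
def wcloud(d,p):
    K=p['camera_matrix'];v,u=np.mgrid[0:480,0:640]
    x=(u-K[0,2])/K[0,0];y=(v-K[1,2])/K[1,1];th=np.hypot(x,y)+1e-9
    t=np.tan(np.minimum(th,1.5))/th
    X=np.stack([x*t*d,y*t*d,d],-1);W=(X-p['t'])@p['R'];W[(d<=0)|(th>1.45)]=np.nan
    return W
E
python3 - <<'E'
from plan import *
from rect import rect
s=state();print(s['tcp_pos'].round(4),yaw_of(s['orientation']),s['gripper_width'],s['joints'].round(2))
p=viewer.camera_params('wrist');im,d=viewer.snapshot('wrist');cv2.imwrite("pics/w1.png",im[:,:,::-1]);np.save('w1.npy',d)
print(p)
W=wcloud(d,p)
print(rect(W,(.443,.2795),.034,.060,.068), rect(W,(.443,.2795),.034,.050,.068),rect(W,(.443,.2795),.07,.030,.036))
E
```

```text
[0.4423 0.2797 0.2203] 83.32885162580645 0.06359369235753293 [ 0.02  0.36 -0.85  1.88  0.31  1.04  0.49]
{'camera_matrix': array([[371.64829954,   0.        , 321.65621481],
       [  0.        , 371.64829954, 239.49887993],
       [  0.        ,   0.        ,   1.        ]]), 'R': array([[ 0.11681349,  0.99315224,  0.00179679],
       [ 0.93983458, -0.11112678,  0.32305077],
       [ 0.32103827, -0.036048  , -0.94637993]]), 't': array([-0.32913227, -0.42349181,  0.23778938])}
(882, [443.8, 278.7, 64.1], (445.2, 279.1), (39.7, 56.1), -6.9) (3027, [444.5, 279.1, 56.8], (445.2, 279.0), (39.9, 56.1), -6.9) (6852, [441.9, 280.8, 32.3], (444.9, 279.8), (108.8, 108.2), 82.8)
```

View pics/w1.png

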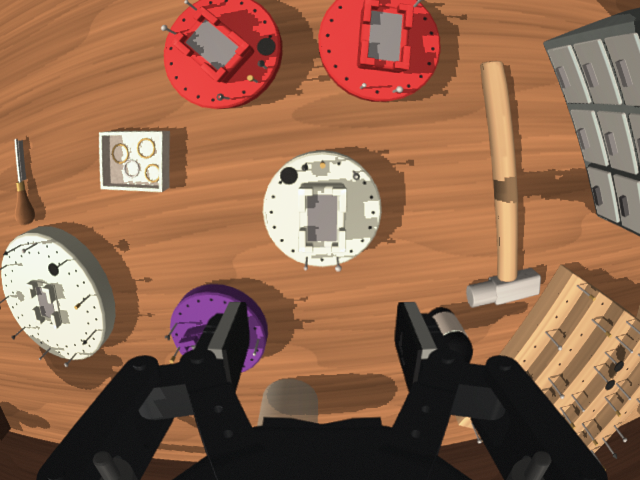

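Emit:
play_rows:
  dr:
    - [0,0,0]
    - [0,0,0]
    - [0,0,0]
    - [0,0,0]
    - [0,0,0]
    - [0,0,0]
    - [0,0,0]
    - [0,0,0]
    - [0,0,0]
  xyz:
    - [0,1.5,35]
    - [0,0,35]
    - [0,0,35]
    - [0,0,30]
    - [0,0,20]
    - [0,0,15]
    - [0,0,8]
    - [0,0,4]
    - [0,0,0]
  jaw: [0.3,0.3,0.3,0.3,0.3,0.3,0.3,0.3,0.3]

```text
time: 3.57
tcp_pos: [0.445, 0.276, 0.0381]
orientation: [0.749, 0.663, -0.0, 0.0]
wrist_force: [-0.1, 0.8, -1.4]
gripper_width: 0.0602
```

Run:
```python
from plan import *
s=state();print(s['tcp_pos'].round(4),yaw_of(s['orientation']),s['gripper_width'],s['wrist_force'])
im,d=viewer.snapshot('side');cv2.imwrite("pics/s2.png",cv2.resize(im[330:460,200:360],(800,650))[:600,:,::-1])
im,d=viewer.snapshot('wrist');cv2.imwrite("pics/w2.png",im[:,:,::-1])
```

```text
[0.445  0.276  0.0381] 82.99680269450603 0.06017148684974534 [-0.13491123  0.78057312 -1.35297265]
```

View pics/s2.png

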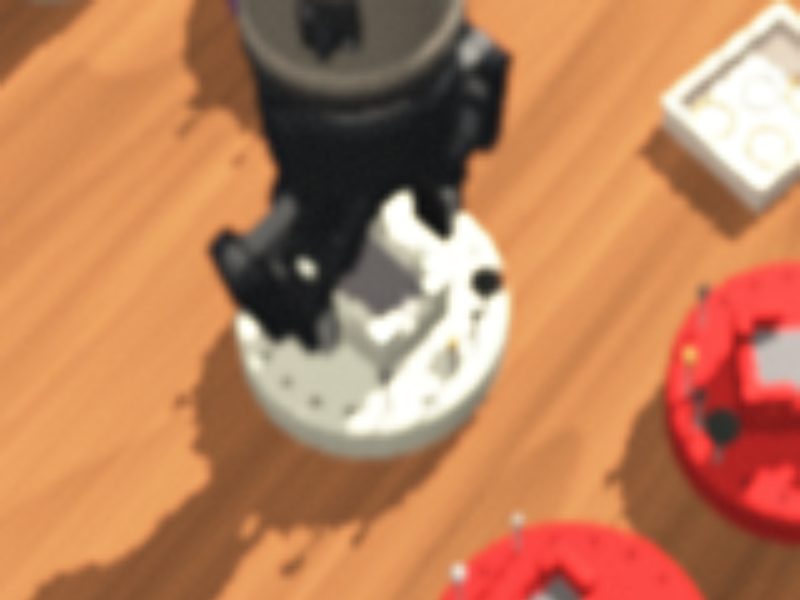

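View pics/w2.png

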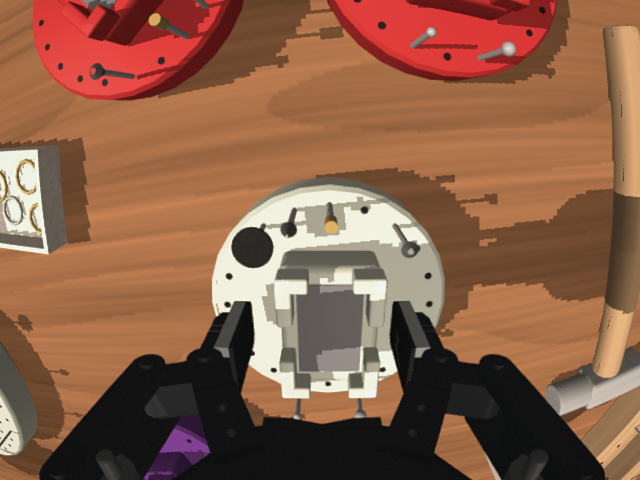

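Emit:
play_rows:
  dr:
    - [0,0,0]
    - [0,0,0]
    - [0,0,0]
    - [0,0,0]
    - [0,0,0]
    - [0,0,0]
    - [0,0,0]
    - [0,0,0]
  xyz:
    - [3,0,3]
    - [0,0,2]
    - [0,0,0]
    - [0,0,0]
    - [0,0,0]
    - [0,0,0]
    - [0,0,0]
    - [0,0,0]
  jaw: [0.3,0.3,0.4,0.5,0.6,0.8,1,1]

```text
time: 4.33
tcp_pos: [0.4451, 0.2803, 0.0337]
orientation: [0.748, 0.663, 0.0, 0.0]
wrist_force: [-0.8, -0.3, 6.0]
gripper_width: 0.0389
```

Emit:
play_rows:
  dr:
    - [0,0,0]
    - [0,0,0]
    - [0,0,0]
  xyz:
    - [0,0,0]
    - [0,0,-3]
    - [0,0,-3]
  jaw: [1,1,1]

```text
time: 4.58
tcp_pos: [0.4446, 0.2797, 0.039]
orientation: [0.748, 0.663, -0.001, -0.0]
wrist_force: [0.4, -0.5, -1.6]
gripper_width: 0.0391
```

Run:
```python
from plan import *
s=state()
p,q=rows(s['tcp_pos'],s['orientation'],(.47,.24,.18),82,5,1)
p,q=rows(p,q,(.60,-.05,.185),76,10,1)
```

```text
{"dr": [[-0.0, 0.0, 0.2], [-0.0, 0.0, 0.2], [-0.0, 0.0, 0.2], [-0.0, 0.0, 0.3], [-0.0, 0.0, 0.2]] , "xyz": [[-7.3, 6.0, -28.2], [-7.3, 6.0, -28.2], [-7.3, 6.0, -28.2], [-7.2, 6.0, -28.2], [-7.2, 6.1, -28.2]] , "jaw": [1, 1, 1, 1, 1] }
{"dr": [[-0.0, 0.0, 0.6], [-0.0, 0.0, 0.6], [-0.0, 0.0, 0.6], [-0.0, 0.0, 0.6], [-0.0, 0.0, 0.6], [-0.0, 0.0, 0.6], [-0.0, 0.0, 0.6], [-0.0, 0.0, 0.6], [-0.0, 0.0, 0.6], [-0.0, 0.0, 0.6]] , "xyz": [[-26.9, 16.9, -0.5], [-26.7, 17.2, -0.5], [-26.6, 17.5, -0.5], [-26.4, 17.7, -0.5], [-26.2, 18.0, -0.5], [-26.0, 18.3, -0.5], [-25.8, 18.6, -0.5], [-25.6, 18.8, -0.5], [-25.3, 19.1, -0.4], [-25.2, 19.4, -0.5]] , "jaw": [1, 1, 1, 1, 1, 1, 1, 1, 1, 1] }
```

Emit:
play_rows:
  dr:
    - [0,0,0]
    - [0,0,0]
    - [0,0,0.4]
    - [0,0,0.4]
    - [0,0,0.4]
  xyz:
    - [0,0,-28]
    - [0,0,-28]
    - [-12,10,-28]
    - [-12,10,-28]
    - [-12,10,-28]
  jaw: [1,1,1,1,1]

```text
time: 5.0
tcp_pos: [0.4697, 0.24, 0.1804]
orientation: [0.755, 0.656, -0.0, -0.0]
wrist_force: [1.3, 0.2, -2.3]
gripper_width: 0.039
```

Emit:
play_rows:
  dr:
    - [0,0,0.6]
    - [0,0,0.6]
    - [0,0,0.6]
    - [0,0,0.6]
    - [0,0,0.6]
    - [0,0,0.6]
    - [0,0,0.6]
    - [0,0,0.6]
    - [0,0,0.6]
    - [0,0,0.6]
    - [0,0,0]
  xyz:
    - [-27,17,-0.5]
    - [-27,17,-0.5]
    - [-26.5,17.5,-0.5]
    - [-26.5,17.5,-0.5]
    - [-26,18,-0.5]
    - [-26,18,-0.5]
    - [-26,18.5,-0.5]
    - [-25.5,19,-0.5]
    - [-25.5,19,-0.5]
    - [-25,19.5,-0.5]
    - [0,0,0]
  jaw: [1,1,1,1,1,1,1,1,1,1,1]

```text
time: 5.92
tcp_pos: [0.6008, -0.0587, 0.1835]
orientation: [0.792, 0.611, -0.001, 0.002]
wrist_force: [0.2, -1.8, -2.0]
gripper_width: 0.039
```

Run:
```python
from plan import *
from rect import rect
s=state();print(s['tcp_pos'].round(4),yaw_of(s['orientation']),s['gripper_width'],s['wrist_force'])
p=viewer.camera_params('wrist');im,d=viewer.snapshot('wrist');cv2.imwrite("pics/w3.png",im[:,:,::-1]);np.save('w3.npy',d)
W=wcloud(d,p);c=(.51,-.0735)
print(rect(W,c,.045,.045,.055), rect(W,c,.045,.040,.055),rect(W,c,.11,.033,.039))
T=s['tcp_pos'];zo=T[2]-.0337
for lo,hi,r in [(.06,.069,.036),(.045,.069,.036),(.030,.036,.07)]: print(rect(W,T[:2],r,zo+lo,zo+hi))
```

```text
[ 0.6008 -0.0587  0.1835] 75.30389912324677 0.03902723382206004 [ 0.22512482 -1.84476852 -2.03889559]
(1138, [512.0, -74.0, 49.2], (511.9, -74.3), (40.9, 56.1), -14.0) (1372, [512.0, -74.3, 47.9], (511.9, -74.3), (40.9, 56.1), -14.0) (30868, [504.1, -71.4, 35.6], (502.3, -73.9), (179.1, 159.1), 89.5)
(5405, [595.8, -58.0, 213.7], (601.0, -59.3), (66.4, 57.4), 74.9)
(16314, [596.3, -58.1, 206.7], (601.0, -59.3), (66.6, 57.4), 75.1)
(17220, [578.9, -51.3, 181.9], (598.9, -58.8), (106.6, 106.3), 30.9)
```

View pics/w3.png

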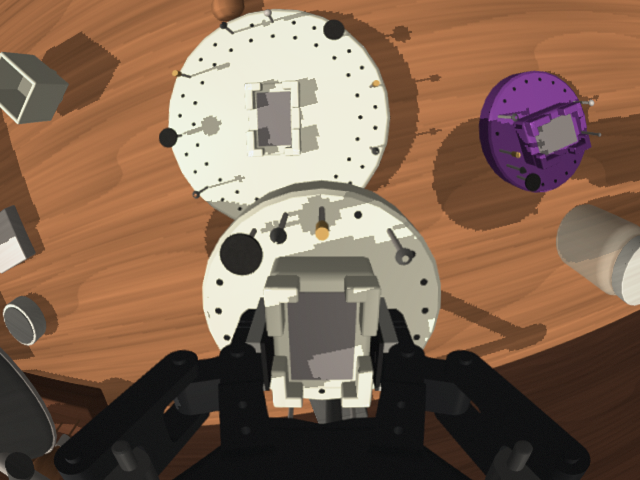

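Run:
```python
from plan import *
s=state();p=viewer.camera_params('wrist');W=wcloud(np.load('w3.npy'),p);im=cv2.imread('pics/w3.png')
T=s['tcp_pos'];L=Rn.from_quat(s['orientation']).inv().apply((W-T).reshape(-1,3)).reshape(480,640,3)*1000
white=(im.min(-1)>95)
m=white&(L[...,2]<-27)&(L[...,2]>-35)&(abs(L[...,0])<24)&(abs(L[...,1])<36)
P=L[m]; print(m.sum(),np.percentile(P,[0,1,5,95,99,100],axis=0).round(1))
v=np.zeros((480,640,3),np.uint8);v[m]=255;v[~m]=im[~m]//2;cv2.imwrite('pics/m3.png',v)
r=cv2.minAreaRect(P[:,:2].astype(np.float32));print(r)
for y in range(-30,32,4):
    q=P[abs(P[:,1]-y)<2]; 
    if len(q): print(y,q[:,0].min().round(1),q[:,0].max().round(1),len(q))
# disc front edge: circle fit on top edge points
m=(L[...,2]>-3)&(L[...,2]<4)&(np.hypot(L[...,0],L[...,1])<62)&(L[...,1]<-15)
P=L[m][:,:2];ang=np.degrees(np.arctan2(P[:,1],P[:,0]));E=[]
for a in range(-150,-30,3):
    q=P[abs(ang-a)<1.5]
    if len(q)>3: E.append(q[np.argmax(np.hypot(*q.T))])
E=np.array(E);A=np.c_[2*E,np.ones(len(E))];x=np.linalg.lstsq(A,(E**2).sum(1),rcond=None)[0];print('circle',x[:2],np.sqrt(x[2]+x[0]**2+x[1]**2),len(E))
```

```text
3515 [[-20.7 -28.3 -33.7]
 [-20.3 -27.4 -31.8]
 [-19.5 -26.8 -31.4]
 [ 18.4  26.1 -29.5]
 [ 19.   27.7 -28.9]
 [ 19.4  29.1 -27.1]]
((-0.6439170837402344, 0.3766460418701172), (40.10557556152344, 57.406803131103516), 0.06639432162046432)
-30 -19.7 -16.0 2
-26 -20.5 19.3 669
-22 -20.7 19.4 554
-18 -20.4 19.1 316
-14 -20.4 19.4 302
-10 -20.2 19.2 281
-6 -19.9 18.7 12
10 -20.2 18.9 210
14 -20.5 19.2 233
18 -20.4 19.4 215
22 -20.6 19.3 337
26 -20.5 19.2 364
30 -20.7 17.6 20
circle [-0.60401526  0.08263985] 54.47768973293608 40
```

View pics/m3.png

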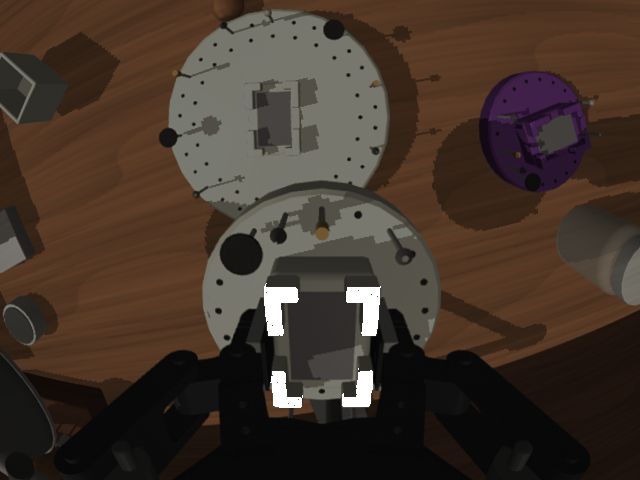

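Run:
```python
from plan import *
s=state()
p,q=rows(s['tcp_pos'],s['orientation'],(.5114,-.0737,.17),76,5,1)
```

```text
{"dr": [[-0.0, 0.0, -0.1], [-0.0, 0.0, -0.1], [-0.0, 0.0, -0.1], [-0.0, 0.0, -0.1], [-0.0, 0.1, -0.1]] , "xyz": [[-8.1, -16.1, 2.7], [-8.0, -16.1, 2.7], [-8.0, -16.2, 2.7], [-8.0, -16.2, 2.7], [-8.0, -16.2, 2.8]] , "jaw": [1, 1, 1, 1, 1] }
```

Emit:
play_rows:
  dr:
    - [0,0,-0.1]
    - [0,0,-0.1]
    - [0,0,-0.1]
    - [0,0,-0.1]
    - [0,0,-0.2]
    - [0,0,0]
    - [0,0,0]
    - [0,0,0]
    - [0,0,0]
  xyz:
    - [-8,-16.2,3]
    - [-8,-16.2,3]
    - [-8,-16.2,3]
    - [-8,-16.2,3]
    - [-8,-16.2,3]
    - [0,0,20]
    - [0,0,20]
    - [0,0,10]
    - [0,0,0]
  jaw: [1,1,1,1,1,1,1,1,1]

```text
time: 6.72
tcp_pos: [0.5088, -0.0684, 0.1173]
orientation: [0.785, 0.62, -0.001, -0.002]
wrist_force: [0.2, -0.3, -1.7]
gripper_width: 0.0391
```

Emit:
play_rows:
  dr:
    - [0,0,0]
    - [0,0,0]
    - [0,0,0]
  xyz:
    - [0,0,0]
    - [0,0,0]
    - [0,0,0]
  jaw: [1,1,1]

```text
time: 6.97
tcp_pos: [0.5117, -0.0688, 0.1203]
orientation: [0.785, 0.619, 0.001, 0.001]
wrist_force: [0.4, 0.0, -2.3]
gripper_width: 0.0391
```

Run:
```python
from plan import *
s=state();print(s['tcp_pos'].round(4),yaw_of(s['orientation']),s['wrist_force'],s['orientation'])
p,q=rows(s['tcp_pos'],s['orientation'],(.5114,-.0737,.095),76,1,1)
im,d=viewer.snapshot('top');cv2.imwrite("pics/t4.png",cv2.resize(im[180:330,250:450],(800,600))[:,:,::-1])
im,d=viewer.snapshot('side');cv2.imwrite("pics/s4.png",cv2.resize(im[200:350,240:440],(800,600))[:,:,::-1])
```

```text
[ 0.5117 -0.0688  0.1203] 76.52457687203459 [ 0.40131689  0.04813383 -2.3226043 ] [7.85183943e-01 6.19262004e-01 6.74948380e-04 5.37897778e-04]
{"dr": [[0.1, -0.0, 0.5]] , "xyz": [[-4.8, 0.8, 25.3]] , "jaw": [1] }
```

View pics/s4.png

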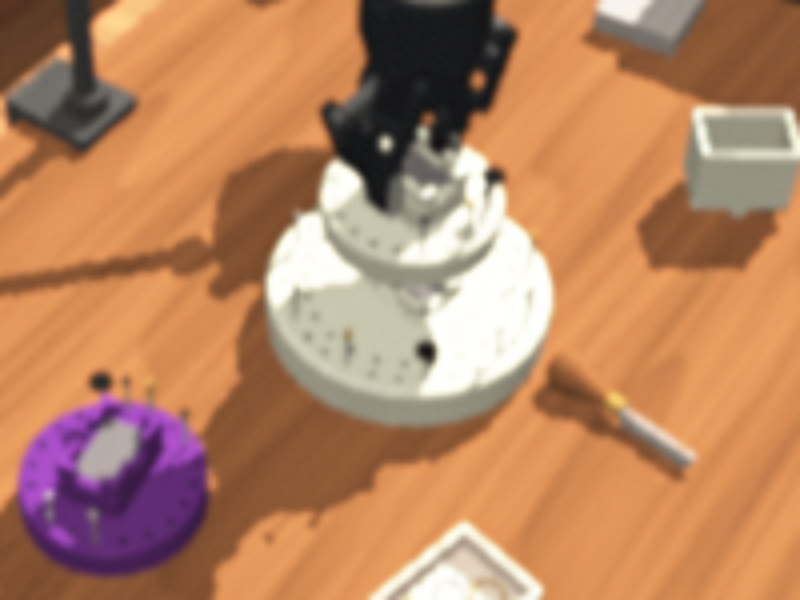

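View pics/t4.png

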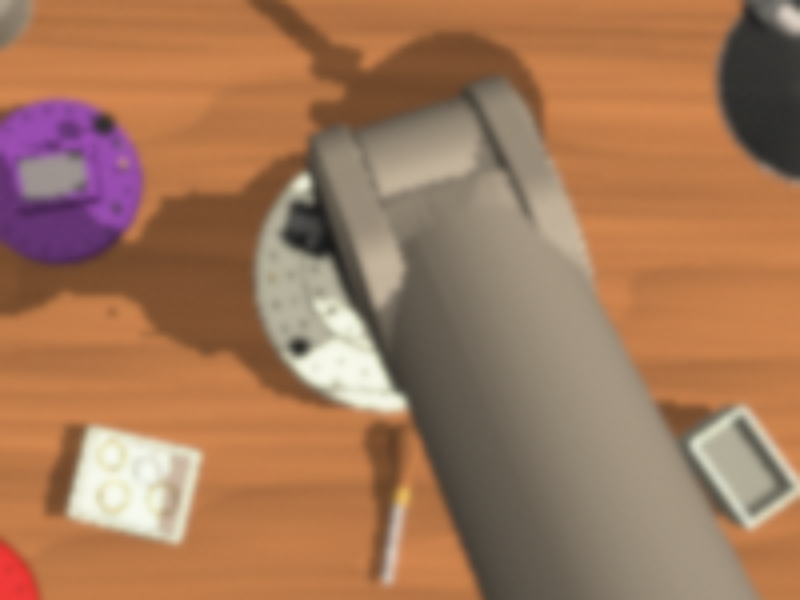

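Emit:
play_rows:
  dr:
    - [0,0,0.5]
    - [0,0,0]
    - [0,0,0]
    - [0,0,0]
    - [0,0,0]
  xyz:
    - [-5,0.5,12]
    - [0,0,10]
    - [0,0,0]
    - [0,0,0]
    - [0,0,0]
  jaw: [1,1,1,1,1]

```text
time: 7.48
tcp_pos: [0.5101, -0.074, 0.097]
orientation: [0.788, 0.616, -0.0, -0.0]
wrist_force: [-0.3, 0.3, -1.8]
gripper_width: 0.039
```

```bash
cat > circ.py <<'E'
from h import *
from scipy.optimize import least_squares
def circ(W,c,rad,lo,hi,minr):
    m=(np.hypot(W[...,0]-c[0],W[...,1]-c[1])<rad*1.15)&(W[...,2]>lo)&(W[...,2]<hi)
    P=W[m][:,:2]*1000-np.array(c)*1000;ang=np.degrees(np.arctan2(P[:,1],P[:,0]));E=[]
    for a in range(-180,180,4):
        q=P[abs(ang-a)<2]
        if len(q)>2:
            e=q[np.argmax(np.hypot(*q.T))]
            if np.hypot(*e)>minr*1000: E.append(e)
    E=np.array(E)
    f=least_squares(lambda x:np.hypot(E[:,0]-x[0],E[:,1]-x[1])-x[2],[0,0,rad*1000],loss='soft_l1')
    return len(E),(f.x[:2]+np.array(c)*1000).round(1),f.x[2].round(1)
E
python3 - <<'E'
from plan import *
from circ import circ
s=state();T=s['tcp_pos'];print(T.round(4),yaw_of(s['orientation']),s['wrist_force'])
W=cloud(np.load('side0.npy'),viewer.camera_params('side'));print('base',circ(W,(.51,-.0735),.09,.0335,.039,.08),'tier0',circ(W,(.443,.2795),.055,.030,.036,.045))
W=cloud(np.load('top0.npy'),viewer.camera_params('top'));print('base',circ(W,(.51,-.0735),.09,.0335,.039,.08),'tier0',circ(W,(.443,.2795),.055,.030,.036,.045))
im,d=viewer.snapshot('side');W=cloud(d,viewer.camera_params('side'));zo=T[2]-.0337
print(circ(W,T[:2],.055,zo+.030,zo+.0365,.045),circ(W,T[:2],.055,zo+.028,zo+.038,.045))
E
```

```text
[ 0.5101 -0.074   0.097 ] 76.01524975818462 [-0.29204439  0.30414045 -1.79910493]
base (90, array([509.4, -73.3]), np.float64(88.3)) tier0 (84, array([443.2, 279.2]), np.float64(54.0))
base (89, array([509.8, -73.7]), np.float64(87.8)) tier0 (89, array([443. , 278.9]), np.float64(53.4))
(60, array([507.5, -73.2]), np.float64(53.4)) (60, array([507.4, -73. ]), np.float64(53.5))
```

Emit:
play_rows:
  dr:
    - [0,0,0]
    - [0,0,0]
    - [0,0,0]
    - [0,0,0]
    - [0,0,0]
    - [0,0,0]
    - [0,0,0]
  xyz:
    - [0.6,1.6,5]
    - [0,0,4]
    - [0,0,3]
    - [0,0,2]
    - [0,0,2]
    - [0,0,1]
    - [0,0,0]
  jaw: [1,1,1,1,1,1,1]

```text
time: 8.12
tcp_pos: [0.5117, -0.0739, 0.08]
orientation: [0.788, 0.616, -0.0, -0.0]
wrist_force: [-0.0, -0.3, -1.8]
gripper_width: 0.0388
```

No contact at z 80 mm, so the lugs are already about 4 mm into the notches. I'll continue down.

Emit:
play_rows:
  dr:
    - [0,0,0]
    - [0,0,0]
    - [0,0,0]
    - [0,0,0]
    - [0,0,0]
    - [0,0,0]
  xyz:
    - [0,0,1.5]
    - [0,0,1.5]
    - [0,0,1]
    - [0,0,1]
    - [0,0,0]
    - [0,0,0]
  jaw: [1,1,1,1,1,1]

```text
time: 8.62
tcp_pos: [0.5119, -0.074, 0.0753]
orientation: [0.788, 0.616, -0.0, -0.0]
wrist_force: [0.1, -0.1, -2.2]
gripper_width: 0.0391
```

Emit:
play_rows:
  dr:
    - [0,0,0]
    - [0,0,0]
    - [0,0,0]
  xyz:
    - [0,0,0.7]
    - [0,0,0.5]
    - [0,0,0]
  jaw: [1,1,1]

```text
time: 8.87
tcp_pos: [0.512, -0.074, 0.0748]
orientation: [0.788, 0.616, -0.0, 0.0]
wrist_force: [-3.0, -0.1, 6.4]
gripper_width: 0.0388
```

Emit:
play_rows:
  dr:
    - [0,0,0]
    - [0,0,0]
    - [0,0,0]
    - [0,0,0]
    - [0,0,0]
    - [0,0,0]
    - [0,0,0]
    - [0,0,0]
    - [0,0,0]
    - [0,0,0]
  xyz:
    - [0,0,0]
    - [0,0,0]
    - [0,0,0]
    - [0,0,0]
    - [0,0,-5]
    - [0,0,-15]
    - [0,0,-25]
    - [0,0,-30]
    - [0,0,-35]
    - [0,0,-35]
  jaw: [0.45,0.35,0.3,0.3,0.3,0.3,0.3,0.3,0.3,0.3]

```text
time: 9.7
tcp_pos: [0.5113, -0.0736, 0.2206]
orientation: [0.788, 0.616, -0.0, -0.001]
wrist_force: [0.2, -1.1, -0.9]
gripper_width: 0.0597
```

Run:
```python
from plan import *
from rect import rect
from circ import circ
s=state();print(s['tcp_pos'].round(4),yaw_of(s['orientation']),s['wrist_force'],s['gripper_width'])
p=viewer.camera_params('wrist');im,d=viewer.snapshot('wrist');cv2.imwrite("pics/w5.png",im[:,:,::-1])
W=wcloud(d,p);c=(.5115,-.074);print(rect(W,c,.036,.101,.111),circ(W,c,.055,.070,.078,.045))
im,d=viewer.snapshot('side');W=cloud(d,viewer.camera_params('side'));print(rect(W,c,.036,.101,.111),circ(W,c,.055,.070,.078,.045))
cv2.imwrite("pics/s5.png",cv2.resize(im[200:350,240:440],(800,600))[:,:,::-1])
# cup route
p,q=rows(s['tcp_pos'],s['orientation'],(.47,-.20,.22),12,10,0.1)
p,q=rows(p,q,(.391,-.3015,.20),-53.7,10,0.1)
```

```text
[ 0.5113 -0.0736  0.2206] 76.03718679480903 [ 0.19821578 -1.06777374 -0.88567921] 0.059698963759605525
(1152, [510.5, -74.7, 105.0], (512.0, -74.8), (39.3, 56.4), -14.1) (90, array([512.2, -74.9]), np.float64(54.7))
(124, [509.6, -73.1, 105.7], (510.1, -74.5), (43.4, 57.9), -15.2) (73, array([509.9, -73. ]), np.float64(53.4))
{"dr": [[-0.0, 0.0, 6.4], [-0.0, 0.0, 6.4], [-0.0, 0.0, 6.4], [-0.0, 0.0, 6.4], [-0.0, 0.0, 6.4], [-0.0, 0.0, 6.4], [-0.0, 0.0, 6.4], [-0.0, 0.0, 6.4], [-0.0, 0.0, 6.4], [-0.0, 0.0, 6.4]] , "xyz": [[-13.3, -1.0, 0.1], [-13.3, 0.5, 0.1], [-13.1, 2.0, 0.0], [-12.8, 3.5, 0.1], [-12.4, 4.9, 0.0], [-11.8, 6.2, 0.1], [-11.0, 7.5, 0.0], [-10.1, 8.6, 0.1], [-9.0, 9.7, 0.0], [-7.9, 10.7, 0.1]] , "jaw": [0.1, 0.1, 0.1, 0.1, 0.1, 0.1, 0.1, 0.1, 0.1, 0.1] }
{"dr": [[-0.0, 0.0, 6.6], [-0.0, 0.0, 6.6], [-0.0, 0.0, 6.6], [-0.0, 0.0, 6.6], [0.0, 0.0, 6.6], [0.0, 0.0, 6.5], [0.0, 0.0, 6.6], [0.0, 0.0, 6.5], [0.0, 0.0, 6.6], [0.0, 0.1, 6.5]] , "xyz": [[-9.8, 8.3, 2.0], [-8.8, 9.4, 2.0], [-7.7, 10.3, 2.0], [-6.5, 11.1, 2.0], [-5.1, 11.8, 2.0], [-3.8, 12.3, 2.0], [-2.3, 12.7, 2.0], [-0.9, 12.8, 2.0], [0.6, 12.8, 2.0], [2.1, 12.7, 2.0]] , "jaw": [0.1, 0.1, 0.1, 0.1, 0.1, 0.1, 0.1, 0.1, 0.1, 0.1] }
```

View pics/w5.png

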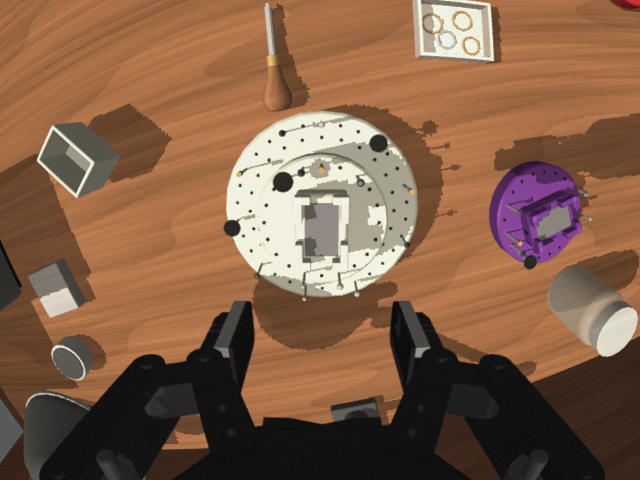

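View pics/s5.png

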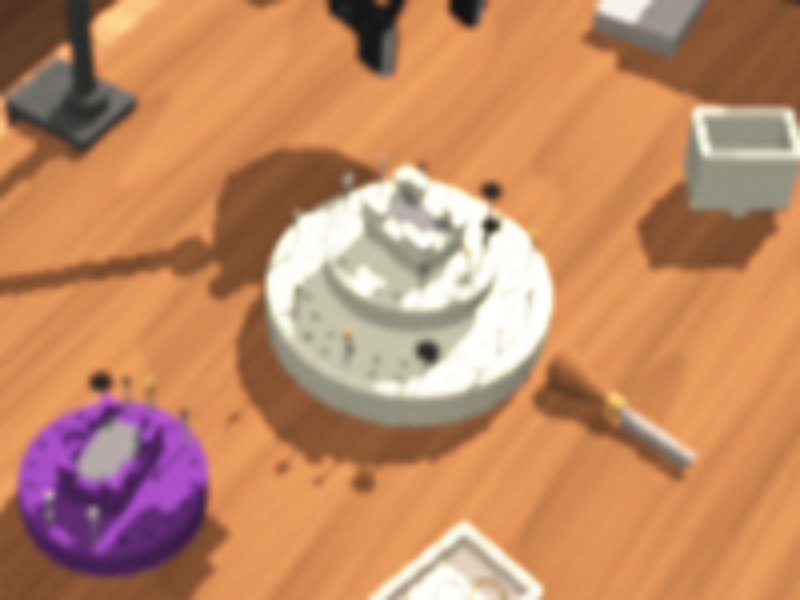

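Emit:
play_rows:
  dr:
    - [0,0,6.4]
    - [0,0,6.4]
    - [0,0,6.4]
    - [0,0,6.4]
    - [0,0,6.4]
    - [0,0,6.4]
    - [0,0,6.4]
    - [0,0,6.4]
    - [0,0,6.4]
    - [0,0,6.4]
  xyz:
    - [-13,-1,0]
    - [-13,0.5,0]
    - [-13,2,0]
    - [-13,3.5,0]
    - [-12.5,5,0]
    - [-12,6,0]
    - [-11,7.5,0]
    - [-10,8.5,0]
    - [-9,9.5,0]
    - [-8,10.5,0]
  jaw: [0.1,0.1,0.1,0.1,0.1,0.1,0.1,0.1,0.1,0.1]

```text
time: 10.63
tcp_pos: [0.4696, -0.1999, 0.2188]
orientation: [0.995, 0.102, -0.0, -0.0]
wrist_force: [0.8, -0.8, 0.7]
gripper_width: 0.0769
```

Emit:
play_rows:
  dr:
    - [0,0,6.6]
    - [0,0,6.6]
    - [0,0,6.6]
    - [0,0,6.6]
    - [0,0,6.6]
    - [0,0,6.5]
    - [0,0,6.6]
    - [0,0,6.5]
    - [0,0,6.6]
    - [0,0,6.5]
    - [0,0,0]
    - [0,0,0]
  xyz:
    - [-10,8,2]
    - [-9,9.5,2]
    - [-7.5,10,2]
    - [-6.5,11,2]
    - [-5,12,2]
    - [-4,12.5,2]
    - [-2.5,12.5,2]
    - [-1,13,2]
    - [0.5,13,2]
    - [2,12.5,2]
    - [0,0,0]
    - [0,0,0]
  jaw: [0.1,0.1,0.1,0.1,0.1,0.1,0.1,0.1,0.1,0.1,0.1,0.1]

```text
time: 11.63
tcp_pos: [0.39, -0.3004, 0.1989]
orientation: [0.893, -0.451, -0.0, -0.0]
wrist_force: [-0.1, 0.1, 0.3]
gripper_width: 0.0772
```

Run:
```python
from plan import *
from rect import rect
s=state();print(s['tcp_pos'].round(4),yaw_of(s['orientation']),s['wrist_force'],s['gripper_width'])
p=viewer.camera_params('wrist');im,d=viewer.snapshot('wrist');cv2.imwrite("pics/w6.png",im[:,:,::-1])
W=wcloud(d,p);c=(.392,-.302);r=rect(W,c,.06,.054,.066);print(r)
p,q=rows(s['tcp_pos'],s['orientation'],(r[2][0]/1000,r[2][1]/1000+.0005,.10),r[4]-90,5,.2)
```

```text
[ 0.39   -0.3004  0.1989] -53.572425425925836 [-0.062331    0.06027216  0.34806114] 0.07723935158602763
(1543, [394.7, -301.6, 59.7], (393.2, -301.9), (66.8, 44.3), 36.0)
{"dr": [[0.0, 0.0, 0.1], [0.0, 0.0, 0.1], [0.0, 0.0, 0.1], [0.0, 0.0, 0.1], [0.0, 0.0, 0.0]] , "xyz": [[0.6, -0.4, 19.8], [0.6, -0.4, 19.8], [0.5, -0.4, 19.8], [0.6, -0.4, 19.7], [0.5, -0.4, 19.8]] , "jaw": [0.2, 0.2, 0.2, 0.2, 0.2] }
```

View pics/w6.png

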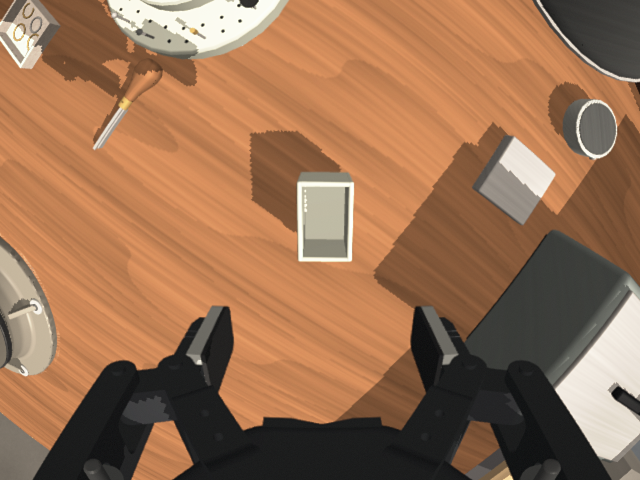

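Emit:
play_rows:
  dr:
    - [0,0,0.4]
    - [0,0,0]
    - [0,0,0]
    - [0,0,0]
    - [0,0,0]
    - [0,0,0]
    - [0,0,0]
    - [0,0,0]
    - [0,0,0]
    - [0,0,0]
  xyz:
    - [2.8,-2,25]
    - [0,0,30]
    - [0,0,30]
    - [0,0,30]
    - [0,0,20]
    - [0,0,15]
    - [0,0,10]
    - [0,0,5]
    - [0,0,0]
    - [0,0,0]
  jaw: [0.2,0.2,0.2,0.2,0.2,0.2,0.2,0.2,0.2,0.2]

```text
time: 12.52
tcp_pos: [0.3942, -0.3015, 0.0346]
orientation: [0.891, -0.454, 0.0, -0.0]
wrist_force: [0.1, 0.3, -0.7]
gripper_width: 0.0687
```

Run:
```python
from plan import *
s=state();print(s['tcp_pos'].round(4),yaw_of(s['orientation']),s['wrist_force'],s['gripper_width'])
p=viewer.camera_params('wrist');im,d=viewer.snapshot('wrist');cv2.imwrite("pics/w7.png",im[:,:,::-1])
```

```text
[ 0.3942 -0.3015  0.0346] -54.03048545420682 [ 0.05143018  0.31020438 -0.66140767] 0.06867469534129171
```

View pics/w7.png

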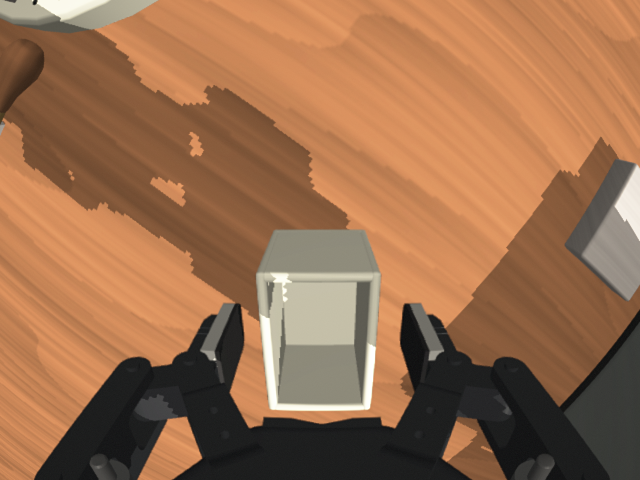

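Emit:
play_rows:
  dr:
    - [0,0,0]
    - [0,0,0]
    - [0,0,0]
    - [0,0,0]
    - [0,0,0]
    - [0,0,0]
    - [0,0,0]
    - [0,0,0]
    - [0,0,0]
  xyz:
    - [0,0,3]
    - [0,0,2]
    - [0,0,0]
    - [0,0,0]
    - [0,0,0]
    - [0,0,0]
    - [0,0,0]
    - [0,0,0]
    - [0,0,0]
  jaw: [0.2,0.3,0.4,0.5,0.7,0.9,1,1,1]

```text
time: 13.32
tcp_pos: [0.3936, -0.3016, 0.0294]
orientation: [0.891, -0.455, 0.0, 0.0]
wrist_force: [-1.2, -0.3, 5.1]
gripper_width: 0.0434
```

Emit:
play_rows:
  dr:
    - [0,0,0]
    - [0,0,0]
    - [0,0,0]
    - [0,0,0]
    - [0,0,0]
    - [0,0,0]
    - [0,0,0]
    - [0,0,0]
    - [0,0,0]
  xyz:
    - [0,0,-4]
    - [0,0,-20]
    - [0,0,-30]
    - [0,0,-30]
    - [0,0,-30]
    - [0,0,-30]
    - [0,0,-20]
    - [0,0,0]
    - [0,0,0]
  jaw: [1,1,1,1,1,1,1,1,1]

```text
time: 14.07
tcp_pos: [0.3939, -0.3019, 0.1939]
orientation: [0.891, -0.455, 0.001, 0.0]
wrist_force: [0.7, -0.1, -1.7]
gripper_width: 0.0431
```

Run:
```python
from plan import *
s=state();print(s['tcp_pos'].round(4),yaw_of(s['orientation']),s['wrist_force'],s['gripper_width'],s['joints'].round(2))
p=viewer.camera_params('wrist');im,d=viewer.snapshot('wrist');cv2.imwrite("pics/w8.png",im[:,:,::-1]);W=wcloud(d,p)
T=s['tcp_pos'];L=Rn.from_quat(s['orientation']).inv().apply((W-T).reshape(-1,3)).reshape(480,640,3)*1000
for lo in (-34,-32,-30,-28):
  m=(im.min(-1)>80)&(L[...,2]<lo+4)&(L[...,2]>lo)&(abs(L[...,0])<28)&(abs(L[...,1])<42)
  P=L[m]; print(m.sum(),cv2.minAreaRect(P[:,:2].astype(np.float32)), np.median(P[:,2]))
p,q=rows(s['tcp_pos'],s['orientation'],(.46,-.18,.2),-85,6,1)
p,q=rows(p,q,(.512,-.074,.18),-104.0,6,1)
```

```text
[ 0.3939 -0.3019  0.1939] -54.107616416958585 [ 0.67357064 -0.09182948 -1.70266781] 0.04307961611559789 [ 0.75  0.24 -0.26  2.    0.08  0.91 -0.49]
4011 ((0.3453235626220703, 0.25213623046875), (55.01536178588867, 66.48194885253906), 0.12325397878885269) -30.781351738133115
5326 ((0.24509048461914062, 0.4719123840332031), (55.25499725341797, 66.91898345947266), 0.015277964062988758) -30.527190188430485
2181 ((0.16132354736328125, 0.3841743469238281), (55.244319915771484, 67.05436706542969), 0.43806859850883484) -28.79938776355662
1520 ((0.3601970672607422, -0.9923858642578125), (55.134071350097656, 64.37725067138672), 0.3008338510990143) -25.99038844923087
{"dr": [[-0.0, -0.0, 5.1], [-0.0, -0.0, 5.2], [-0.0, -0.0, 5.1], [-0.0, -0.0, 5.2], [-0.0, -0.1, 5.1], [-0.1, 0.0, 5.2]] , "xyz": [[-10.0, -20.8, -1.0], [-11.8, -19.9, -1.0], [-13.6, -18.7, -1.0], [-15.2, -17.4, -1.0], [-16.6, -16.0, -1.1], [-18.0, -14.4, -1.0]] , "jaw": [1, 1, 1, 1, 1, 1] }
{"dr": [[0.0, -0.0, 3.2], [0.0, -0.0, 3.2], [0.0, -0.0, 3.1], [0.0, -0.0, 3.2], [0.0, -0.0, 3.1], [0.0, -0.0, 3.2]] , "xyz": [[-16.9, -10.2, 3.3], [-17.4, -9.2, 3.3], [-17.9, -8.2, 3.4], [-18.3, -7.3, 3.3], [-18.6, -6.2, 3.4], [-19.0, -5.2, 3.3]] , "jaw": [1, 1, 1, 1, 1, 1] }
```

View pics/w8.png

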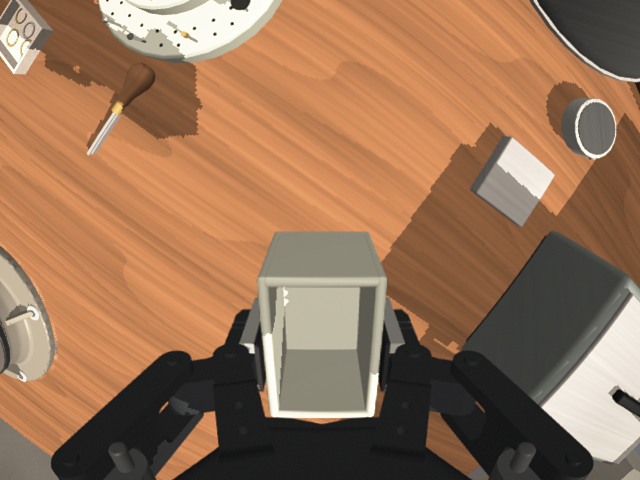

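Emit:
play_rows:
  dr:
    - [0,0,5.1]
    - [0,0,5.2]
    - [0,0,5.1]
    - [0,0,5.2]
    - [0,0,5.1]
    - [0,0,5.2]
  xyz:
    - [-10,-21,-1]
    - [-12,-20,-1]
    - [-13.5,-18.5,-1]
    - [-15,-17.5,-1]
    - [-16.5,-16,-1]
    - [-18,-14.5,-1]
  jaw: [1,1,1,1,1,1]

```text
time: 14.62
tcp_pos: [0.459, -0.1784, 0.1972]
orientation: [0.736, -0.677, -0.002, 0.001]
wrist_force: [0.6, 0.3, -1.1]
gripper_width: 0.0434
```

Emit:
play_rows:
  dr:
    - [0,0,3.2]
    - [0,0,3.2]
    - [0,0,3.1]
    - [0,0,3.2]
    - [0,0,3.1]
    - [0,0,3.2]
    - [0,0,0]
    - [0,0,0]
    - [0,0,0]
  xyz:
    - [-17,-10,3]
    - [-17.5,-9,3]
    - [-18,-8,3]
    - [-18,-7,3]
    - [-18.5,-6,3]
    - [-19,-5,3]
    - [0,0,0]
    - [0,0,0]
    - [0,0,0]
  jaw: [1,1,1,1,1,1,1,1,1]

```text
time: 15.37
tcp_pos: [0.5094, -0.0742, 0.1797]
orientation: [-0.616, 0.788, 0.001, -0.001]
wrist_force: [-0.1, -1.2, -1.4]
gripper_width: 0.0432
```

Run:
```python
from plan import *
s=state();print(s['tcp_pos'].round(4),yaw_of(s['orientation']),s['wrist_force'],s['gripper_width'],s['joints'].round(2))
p,q=rows(s['tcp_pos'],s['orientation'],(.5127,-.0742,.15),-104.1,3,1)
```

```text
[ 0.5094 -0.0742  0.1797] -103.95957263946639 [-0.1093527  -1.24380746 -1.42134313] 0.043232583538350404 [ 0.25  0.29 -0.27  1.97  0.1   0.89 -1.88]
{"dr": [[0.1, -0.0, 0.0], [0.0, -0.0, 0.1], [0.1, -0.0, 0.0]] , "xyz": [[-0.3, -1.1, 9.9], [-0.3, -1.1, 9.9], [-0.3, -1.1, 9.9]] , "jaw": [1, 1, 1] }
```

Emit:
play_rows:
  dr:
    - [0,0,0]
    - [0,0,0]
    - [0,0,0]
    - [0,0,0]
    - [0,0,0]
    - [0,0,0]
  xyz:
    - [-0.8,-3.2,12]
    - [0,0,12]
    - [0,0,10]
    - [0,0,0]
    - [0,0,0]
    - [0,0,0]
  jaw: [1,1,1,1,1,1]

```text
time: 15.87
tcp_pos: [0.5139, -0.0741, 0.1472]
orientation: [-0.616, 0.788, -0.0, 0.0]
wrist_force: [-0.6, -0.1, -1.5]
gripper_width: 0.043
```

Run:
```python
from plan import *
from rect import rect
s=state();print(s['tcp_pos'].round(4),yaw_of(s['orientation']),s['wrist_force'])
im,d=viewer.snapshot('side');W=cloud(d,viewer.camera_params('side'));cv2.imwrite("pics/s9.png",cv2.resize(im[180:330,240:440],(800,600))[:,:,::-1])
T=s['tcp_pos'];zo=T[2]-.0294
print(rect(W,T[:2],.045,zo+.057,zo+.065))
```

```text
[ 0.5139 -0.0741  0.1472] -104.02283398794793 [-0.56114854 -0.14186206 -1.46168188]
(138, [497.1, -71.4, 178.5], (499.6, -73.6), (68.8, 49.0), 89.6)
```

View pics/s9.png

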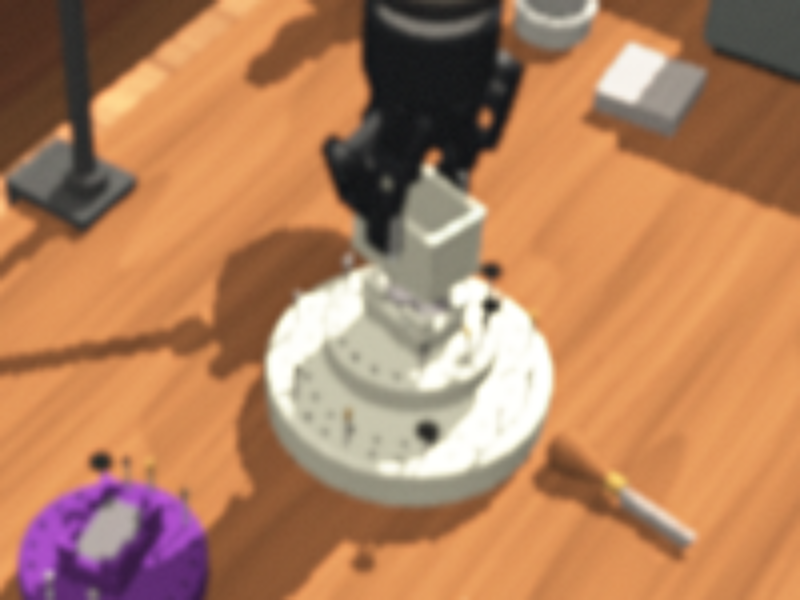

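Emit:
play_rows:
  dr:
    - [0,0,0]
    - [0,0,0]
    - [0,0,0]
    - [0,0,0]
    - [0,0,0]
    - [0,0,0]
    - [0,0,0]
  xyz:
    - [0,1.2,5]
    - [0,0,4]
    - [0,0,3]
    - [0,0,1.5]
    - [0,0,1.5]
    - [0,0,0]
    - [0,0,0]
  jaw: [1,1,1,1,1,1,1]

```text
time: 16.5
tcp_pos: [0.5127, -0.0735, 0.1321]
orientation: [-0.616, 0.788, 0.0, -0.0]
wrist_force: [0.3, 0.8, -1.6]
gripper_width: 0.0436
```

Emit:
play_rows:
  dr:
    - [0,0,0]
    - [0,0,0]
    - [0,0,0]
    - [0,0,0]
    - [0,0,0]
    - [0,0,0]
  xyz:
    - [0,0,1.5]
    - [0,0,1.5]
    - [0,0,1]
    - [0,0,1]
    - [0,0,0]
    - [0,0,0]
  jaw: [1,1,1,1,1,1]

```text
time: 17.0
tcp_pos: [0.5126, -0.0735, 0.127]
orientation: [-0.616, 0.788, 0.0, -0.0]
wrist_force: [0.9, 0.0, -0.8]
gripper_width: 0.0428
```

Emit:
play_rows:
  dr:
    - [0,0,0]
    - [0,0,0]
    - [0,0,0]
  xyz:
    - [0,0,0.5]
    - [0,0,0.5]
    - [0,0,0]
  jaw: [1,1,1]

```text
time: 17.25
tcp_pos: [0.5128, -0.0735, 0.1266]
orientation: [-0.616, 0.788, -0.0, 0.0]
wrist_force: [-1.0, -0.2, 4.6]
gripper_width: 0.043
```

Contact came at the seated height of 126.5 mm, so I'll release and rise.

Emit:
play_rows:
  dr:
    - [0,0,0]
    - [0,0,0]
    - [0,0,0]
    - [0,0,0]
    - [0,0,0]
    - [0,0,0]
    - [0,0,0]
    - [0,0,0]
    - [0,0,0]
    - [0,0,0]
  xyz:
    - [0,0,0]
    - [0,0,0]
    - [0,0,0]
    - [0,0,0]
    - [0,0,-5]
    - [0,0,-15]
    - [0,0,-30]
    - [0,0,-35]
    - [0,0,-35]
    - [0,0,-30]
  jaw: [0.4,0.3,0.25,0.25,0.25,0.25,0.25,0.25,0.25,0.25]

```text
time: 18.08
tcp_pos: [0.5128, -0.0733, 0.2789]
orientation: [-0.616, 0.788, -0.001, 0.001]
wrist_force: [0.2, -0.0, -0.3]
gripper_width: 0.064
```

Run:
```python
from plan import *
from rect import rect
from circ import circ
s=state();print(s['tcp_pos'].round(4),yaw_of(s['orientation']),s['wrist_force'],s['gripper_width'])
c=(.5115,-.074)
p=viewer.camera_params('wrist');im,d=viewer.snapshot('wrist');cv2.imwrite("pics/w10.png",im[:,:,::-1])
W=wcloud(d,p);print(rect(W,c,.045,.152,.164),circ(W,c,.055,.070,.078,.045))
im,d=viewer.snapshot('side');W=cloud(d,viewer.camera_params('side'));print(rect(W,c,.05,.152,.164))
cv2.imwrite("pics/s10.png",cv2.resize(im[180:330,240:440],(800,600))[:,:,::-1])
```

```text
[ 0.5128 -0.0733  0.2789] -103.98829289454852 [ 0.19581307 -0.00881504 -0.31589711] 0.06403207529705744
(1600, [512.8, -74.9, 156.8], (512.8, -74.1), (44.1, 66.2), -14.1) (73, array([512.6, -74.7]), np.float64(54.5))
(204, [510.4, -72.4, 157.0], (510.4, -73.8), (46.7, 66.1), -15.4)
```

View pics/w10.png

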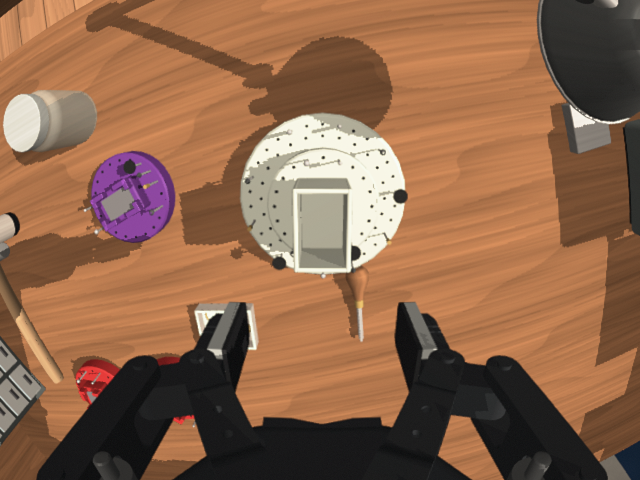

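View pics/s10.png

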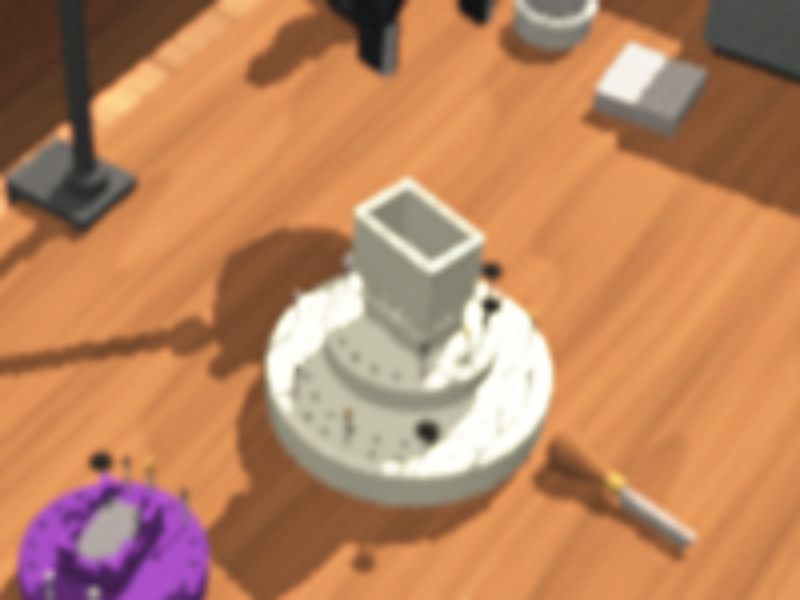

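Run:
```python
from plan import *
for n in ["top","side"]:
    W=cloud(np.load(n+"0.npy"),viewer.camera_params(n))
    m=(W[...,2]>.247)&(W[...,2]<.262)&(np.hypot(W[...,0]-.8,W[...,1]+.1)<.035);P=W[m]; print(n,m.sum(),P.mean(0).round(4),P.min(0).round(3),P.max(0).round(3))
    m=(W[...,2]>.284)&(W[...,2]<.295)&(np.hypot(W[...,0]-.61,W[...,1]+.3)<.12);P=W[m];print('knob',m.sum(),P.mean(0).round(4),P.min(0).round(3),P.max(0).round(3))
p=viewer.camera_params('wrist');im,d=viewer.snapshot('wrist');W=wcloud(d,p)
m=(W[...,2]>.276)&(W[...,2]<.295)&(np.hypot(W[...,0]-.61,W[...,1]+.3)<.12);print(m.sum(),W[m].mean(0) if m.any() else 0)
s=state()
p,q=rows(s['tcp_pos'],s['orientation'],(.54,-.18,.345),-75,5,.4)
p,q=rows(p,q,(.6155,-.309,.345),-42,5,.4)
```

```text
top 143 [ 0.7975 -0.0988  0.2531] [ 0.783 -0.114  0.247] [ 0.813 -0.085  0.258]
knob 73 [ 0.6144 -0.3097  0.2893] [ 0.605 -0.32   0.284] [ 0.624 -0.301  0.293]
side 91 [ 0.7957 -0.0976  0.2533] [ 0.776 -0.118  0.247] [ 0.814 -0.083  0.258]
knob 40 [ 0.614  -0.3089  0.2894] [ 0.605 -0.322  0.284] [ 0.624 -0.299  0.294]
0 0
{"dr": [[-0.1, -0.0, -5.8], [-0.1, -0.0, -5.8], [-0.0, -0.0, -5.8], [-0.1, -0.0, -5.8], [-0.0, -0.0, -5.8]] , "xyz": [[19.4, -10.2, -13.1], [20.4, -8.2, -13.1], [21.1, -6.1, -13.2], [21.5, -3.9, -13.2], [21.9, -1.7, -13.1]] , "jaw": [0.4, 0.4, 0.4, 0.4, 0.4] }
{"dr": [[-0.0, -0.0, -6.6], [-0.0, -0.0, -6.6], [-0.0, -0.0, -6.6], [-0.0, -0.0, -6.6], [-0.0, -0.0, -6.6]] , "xyz": [[28.8, -7.9, 0.0], [29.5, -4.5, 0.0], [29.9, -1.1, 0.0], [29.8, 2.3, 0.0], [29.4, 5.7, 0.1]] , "jaw": [0.4, 0.4, 0.4, 0.4, 0.4] }
```

Emit:
play_rows:
  dr:
    - [0,0,0]
    - [0,0,0]
    - [0,0,-5.8]
    - [0,0,-5.8]
    - [0,0,-5.8]
    - [0,0,-5.8]
    - [0,0,-5.8]
  xyz:
    - [0,0,-30]
    - [0,0,-36]
    - [19.5,-10,0]
    - [20.5,-8,0]
    - [21,-6,0]
    - [21.5,-4,0]
    - [22,-2,0]
  jaw: [0.4,0.4,0.4,0.4,0.4,0.4,0.4]

```text
time: 18.82
tcp_pos: [0.538, -0.1809, 0.3408]
orientation: [0.795, -0.607, -0.001, 0.0]
wrist_force: [0.3, 0.2, 1.4]
gripper_width: 0.0512
```

Emit:
play_rows:
  dr:
    - [0,0,-6.6]
    - [0,0,-6.6]
    - [0,0,-6.6]
    - [0,0,-6.6]
    - [0,0,-6.6]
    - [0,0,0]
    - [0,0,0]
    - [0,0,0]
  xyz:
    - [29,-8,0]
    - [29.5,-4.5,0]
    - [30,-1,0]
    - [30,2.5,0]
    - [29.5,5.5,0]
    - [0,0,0]
    - [0,0,0]
    - [0,0,0]
  jaw: [0.4,0.4,0.4,0.4,0.4,0.4,0.4,0.4]

```text
time: 19.48
tcp_pos: [0.6139, -0.3087, 0.3407]
orientation: [0.933, -0.359, -0.001, -0.0]
wrist_force: [-0.1, 0.3, 0.1]
gripper_width: 0.0511
```

Run:
```python
from plan import *
s=state();print(s['tcp_pos'].round(4),yaw_of(s['orientation']),s['wrist_force'],s['gripper_width'])
p=viewer.camera_params('wrist');im,d=viewer.snapshot('wrist');W=wcloud(d,p);cv2.imwrite("pics/w11.png",im[:,:,::-1])
m=(W[...,2]>.284)&(W[...,2]<.295)&(np.hypot(W[...,0]-.615,W[...,1]+.309)<.03);P=W[m];print(m.sum(),P.mean(0).round(4),P.min(0).round(4),P.max(0).round(4))
p,q=rows(s['tcp_pos'],s['orientation'],(.6163,-.3095,.30),-41.1,2,.4)
```

```text
[ 0.6139 -0.3087  0.3407] -42.03952733708181 [-0.05477     0.2829828   0.12711312] 0.051080360382017166
921 [ 0.6181 -0.3099  0.289 ] [ 0.6078 -0.32    0.284 ] [ 0.6273 -0.3008  0.2911]
{"dr": [[0.0, 0.1, -0.5], [0.0, 0.1, -0.4]] , "xyz": [[1.2, -0.5, 20.3], [1.2, -0.5, 20.4]] , "jaw": [0.4, 0.4] }
```

View pics/w11.png

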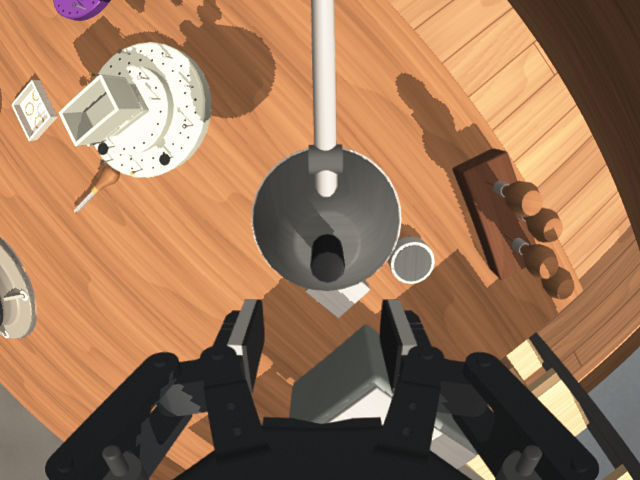

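Emit:
play_rows:
  dr:
    - [0,0,-0.9]
    - [0,0,0]
    - [0,0,0]
    - [0,0,0]
    - [0,0,0]
    - [0,0,0]
    - [0,0,0]
  xyz:
    - [3.2,-1,20]
    - [0,0,25]
    - [0,0,20]
    - [0,0,11]
    - [0,0,0]
    - [0,0,0]
    - [0,0,0]
  jaw: [0.4,0.4,0.4,0.4,0.5,0.62,0.62]

```text
time: 20.12
tcp_pos: [0.6181, -0.3108, 0.2679]
orientation: [0.936, -0.351, 0.001, 0.0]
wrist_force: [-0.0, 0.6, 0.3]
gripper_width: 0.0323
```

Run:
```python
from plan import *
s=state();print(s['tcp_pos'].round(4),yaw_of(s['orientation']),s['wrist_force'],s['gripper_width'])
p=viewer.camera_params('wrist');im,d=viewer.snapshot('wrist');cv2.imwrite("pics/w12.png",im[:,:,::-1])
c=np.array([.800,-.0995]);v=s['tcp_pos'][:2]-c;print(np.hypot(*v),np.degrees(np.arctan2(v[1],v[0]))%360)
```

```text
[ 0.6181 -0.3108  0.2679] -41.084418872033226 [-0.02596181  0.60422009  0.25339922] 0.032307084000076335
0.2788137485265522 229.27929908848714
```

View pics/w12.png

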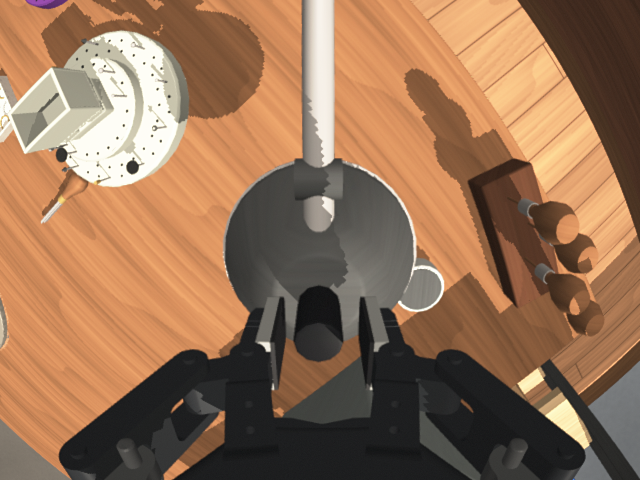

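Emit:
play_rows:
  dr:
    - [0,0,0]
    - [0,0,2.3]
    - [0,0,2.3]
    - [0,0,2.3]
    - [0,0,2.3]
    - [0,0,2.3]
    - [0,0,2.3]
    - [0,0,2.3]
    - [0,0,2.3]
    - [0,0,2.3]
    - [0,0,2.3]
  xyz:
    - [-4,0,0]
    - [-11.2,-0.2,0]
    - [-11.2,-0.2,0]
    - [-11.2,-0.2,0]
    - [-11.2,-0.2,0]
    - [-11.2,-0.2,0]
    - [-11.2,-0.2,0]
    - [-11.2,-0.2,0]
    - [-11.2,-0.2,0]
    - [-11.2,-0.2,0]
    - [-11.2,-0.2,0]
  jaw: [0.62,0.62,0.62,0.62,0.62,0.62,0.62,0.62,0.62,0.62,0.62]

```text
time: 21.08
tcp_pos: [0.5471, -0.2201, 0.2674]
orientation: [0.847, -0.532, 0.002, -0.0]
wrist_force: [2.6, -1.4, -1.7]
gripper_width: 0.0326
```

Run:
```python
from plan import *
s=state();print(s['tcp_pos'].round(4),yaw_of(s['orientation']),s['wrist_force'],s['gripper_width'])
p=viewer.camera_params('wrist');im,d=viewer.snapshot('wrist');cv2.imwrite("pics/w13.png",im[:,:,::-1])
c=np.array([.800,-.0995]);v=s['tcp_pos'][:2]-c;print(np.hypot(*v),np.degrees(np.arctan2(v[1],v[0]))%360)
```

```text
[ 0.5471 -0.2201  0.2674] -64.23438395960586 [ 2.63673898 -1.44647538 -1.70999517] 0.032585175404675336
0.2802070712389764 205.50044413728514
```

View pics/w13.png

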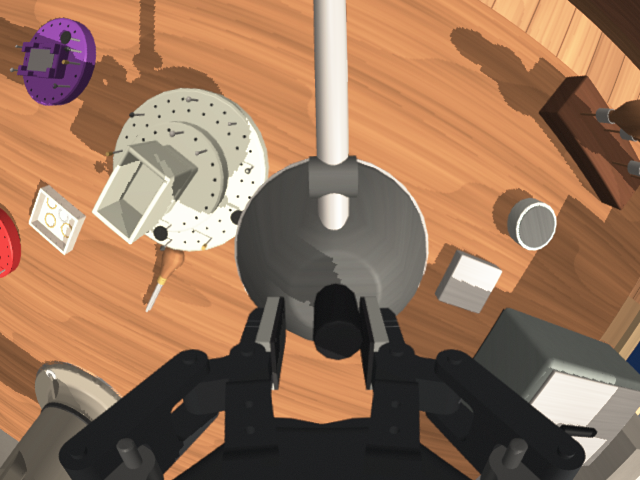

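Emit:
play_rows:
  dr:
    - [0,0,2.3]
    - [0,0,2.3]
    - [0,0,2.3]
    - [0,0,2.3]
    - [0,0,2.3]
    - [0,0,2.3]
    - [0,0,2.3]
    - [0,0,2.3]
    - [0,0,2.3]
    - [0,0,2.3]
    - [0,0,2.3]
    - [0,0,2.3]
  xyz:
    - [-11.2,-0.2,0]
    - [-11.2,-0.2,0]
    - [-11.2,-0.2,0]
    - [-11.2,-0.2,0]
    - [-11.2,-0.2,0]
    - [-11.2,-0.2,0]
    - [-11.2,-0.2,0]
    - [-11.2,-0.2,0]
    - [-11.2,-0.2,0]
    - [-11.2,-0.2,0]
    - [-11.2,-0.2,0]
    - [-11.2,-0.2,0]
  jaw: [0.62,0.62,0.62,0.62,0.62,0.62,0.62,0.62,0.62,0.62,0.62,0.62]

```text
time: 22.13
tcp_pos: [0.5191, -0.0905, 0.2674]
orientation: [-0.696, 0.718, -0.002, 0.001]
wrist_force: [1.5, -2.6, 0.7]
gripper_width: 0.0325
```

Emit:
play_rows:
  dr:
    - [0,0,2]
    - [0,0,0]
    - [0,0,0]
  xyz:
    - [-8,-0.2,0]
    - [0,0,0]
    - [0,0,0]
  jaw: [0.62,0.62,0.62]

```text
time: 22.38
tcp_pos: [0.519, -0.0819, 0.2667]
orientation: [-0.685, 0.729, -0.0, 0.0]
wrist_force: [-0.2, -0.2, 0.2]
gripper_width: 0.0322
```

Run:
```python
from plan import *
s=state();print(s['tcp_pos'].round(4),yaw_of(s['orientation']),s['wrist_force'],s['gripper_width'])
p=viewer.camera_params('wrist');im,d=viewer.snapshot('wrist');cv2.imwrite("pics/w14.png",im[:,:,::-1]);W=wcloud(d,p)
T=s['tcp_pos'];m=(W[...,2]>.284)&(W[...,2]<.296)&(np.hypot(W[...,0]-T[0],W[...,1]-T[1])<.04);L=Rn.from_quat(s['orientation']).inv().apply(W[m]-T);L=L[abs(L[:,0])<.0145];print(len(L),L.mean(0),L.min(0),L.max(0))
c=np.array([.800,-.0995]);v=s['tcp_pos'][:2]-c;print(np.hypot(*v),np.degrees(np.arctan2(v[1],v[0]))%360)
```

```text
[ 0.519  -0.0819  0.2667] -93.56562344315374 [-0.15832383 -0.19219769  0.19782983] 0.03220628893680582
1862 [ 0.00475567 -0.00436711 -0.02211561] [-0.00504291 -0.01279257 -0.02432905] [ 0.01440507  0.00688837 -0.01729327]
0.2815673222908356 176.41869391984218
```

View pics/w14.png

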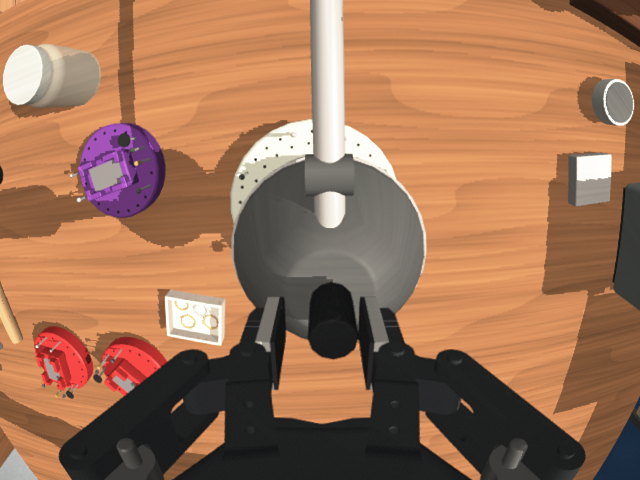

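Emit:
play_rows:
  dr:
    - [0,0,1.3]
    - [0,0,1.2]
    - [0,0,0]
    - [0,0,0]
  xyz:
    - [-6.5,-0.2,0]
    - [-6,-0.2,0]
    - [0,0,0]
    - [0,0,0]
  jaw: [0.62,0.62,0.62,0.62]

```text
time: 22.77
tcp_pos: [0.5201, -0.0701, 0.2661]
orientation: [-0.668, 0.744, 0.0, -0.0]
wrist_force: [0.5, 0.0, 0.6]
gripper_width: 0.0328
```

Emit:
play_rows:
  dr:
    - [0,0,0]
    - [0,0,0]
    - [0,0,0]
    - [0,0,0]
    - [0,0,0]
    - [0,0,0]
    - [0,0,0]
    - [0,0,0]
    - [0,0,0]
    - [0,0,0]
  xyz:
    - [4,0,0]
    - [0,0,0]
    - [0,0,0]
    - [0,0,-10]
    - [0,0,-20]
    - [0,0,-30]
    - [0,0,-35]
    - [0,-35,0]
    - [0,-35,0]
    - [0,0,0]
  jaw: [0.5,0.45,0.45,0.45,0.45,0.45,0.45,0.45,0.45,0.45]

```text
time: 23.6
tcp_pos: [0.5937, -0.0816, 0.3613]
orientation: [-0.668, 0.744, -0.001, 0.001]
wrist_force: [-0.5, -0.9, -0.8]
gripper_width: 0.047
```

Run:
```python
from plan import *
from rect import rect
s=state();print(s['tcp_pos'].round(4),yaw_of(s['orientation']),s['wrist_force'],s['gripper_width'])
p=viewer.camera_params('wrist')
for n in ('wrist','side','top'):
    p=viewer.camera_params(n);im,d=viewer.snapshot(n);W=(wcloud if n=='wrist' else cloud)(d,p);cv2.imwrite(f"pics/f_{n}.png",im[:,:,::-1])
    m=(W[...,2]>.284)&(W[...,2]<.296)&(np.hypot(W[...,0]-.515,W[...,1]+.075)<.04);P=W[m]
    print(n,m.sum(),(P.min(0)+P.max(0))/2 if m.any() else 0)
    print(rect(W,(.5115,-.074),.05,.152,.164))
```

```text
[ 0.5937 -0.0816  0.3613] -96.20221662422766 [-0.463657   -0.91801558 -0.8313759 ] 0.04699979342536999
wrist 558 [ 0.52264007 -0.07663203  0.28757262]
0
side 59 [ 0.51874303 -0.07599381  0.28885388]
(91, [489.2, -60.6, 156.5], (491.2, -60.8), (57.9, 31.3), 40.4)
top 9 [ 0.51992769 -0.06817483  0.28957029]
0
```

View pics/f_wrist.png

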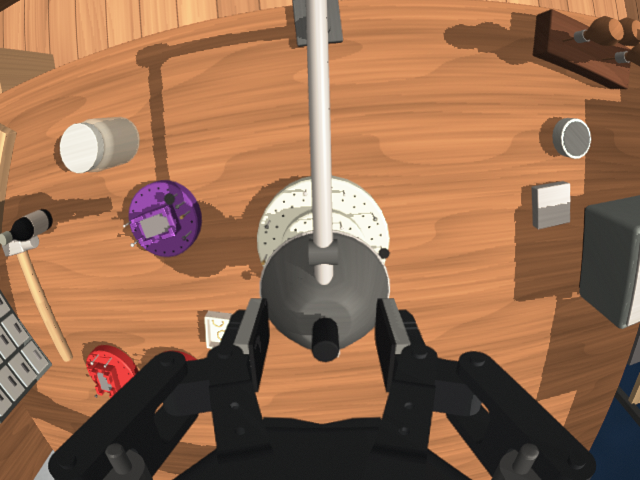

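View pics/f_side.png

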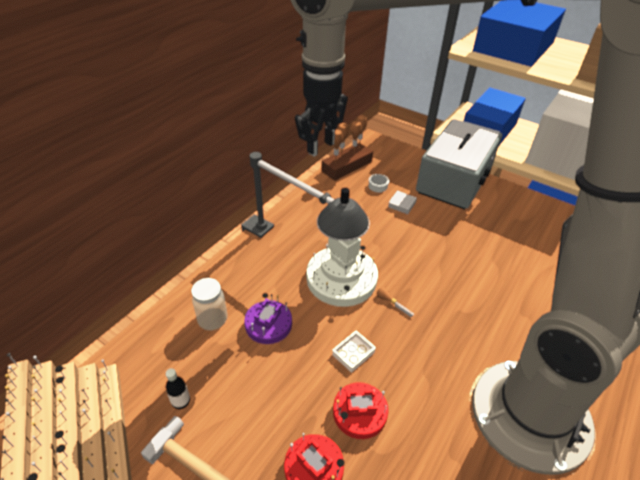

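Emit:
play_rows:
  dr:
    - [0,0,0]
    - [0,0,0]
    - [0,0,0]
    - [0,0,0]
  xyz:
    - [0,0,-10]
    - [0,0,0]
    - [0,0,0]
    - [0,0,0]
  jaw: [0.45,0.45,0.45,0.45]

```text
time: 24.08
tcp_pos: [0.5889, -0.0811, 0.3719]
orientation: [-0.668, 0.744, -0.0, 0.0]
wrist_force: [-0.4, -0.9, -0.3]
gripper_width: 0.0467
```

```bash
python3 -c "
from plant import robot;print(robot.job_done())"
```

```text
the job is handed in; nothing more can be done
None
```

I put the white middle tier on the base and the tool cup on the tier, swung the lamp over the stand by its knob, and handed the job in at about 24 s. No verdict is reported.

- **Tier:** It took contact at the seated height. After release its hub top measured 105–106 mm (106 expected), with its angle within about 1° of the base's and its centre within about 1 mm.
- **Cup:** It also took contact at the seated height. After release its rim measured 157 mm (158 expected), within about 1 mm of the tier's axis. Its angle matched the tier's to about 0.1° in the wrist picture.
- **Lamp:** The knob now stands about 9–11 mm horizontally from the stand's axis, which is about as near as the arm allows. The gripper is clear above it, touching nothing.
- **Other things on the bench:** In the last pictures they looked unmoved; I did not measure their positions.

**Checks that disagreed:**
- The fixed cameras and the wrist camera differed by about 2 mm in x, so I placed both parts by what agreed with the gripper's own position.
- In the final view the shade hid most of the cup, so its last rim centre and angle could not be used. The height from that view (156.5 mm) still fits.

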